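Find the full softener cartridge by its weight and lock it in the water filter

ROBOT

A 6-joint arm with a two-finger parallel gripper is mounted at the origin on the work surface; the furniture and walls round the work are solid. World frame = base frame: x ahead of the robot, y to its left, z up, the work surface at z = 0. Lengths are in m, angles in rad, forces in N, time in s.
With the tool pointing down it reaches from about 0.275 to 0.875 m from the base axis. Payload 12.5 kg.
Tool frame: the origin (TCP) lies between the finger pads; the fingertips stand 17 mm ahead of it and the grasp point (between the pads) lies 2 mm behind it (tip_reach is the distance from the TCP to the fingertips, in m); z points along the fingers, y is the line along which they close (so a half turn about z gives the same grasp; the last joint's range is limited). The gripper opens to 85 mm and grips with 20 to 120 N. Pads are 22 mm wide; open, the fingers measure 114 mm over their backs; the gripper's body (76 mm by 85 mm) begins 54 mm behind the grasp point. The pads swing forward as they close: fully open they stand 13 mm farther back than shut.
Start: joints at [-1.344, 0.351, 1.652, -0, 1.139, -0.085], TCP at [0.169, -0.523, 0.248] pointing down, gripper open.
Joint ranges: [-2.75, 2.75], [-0.79, 2.1], [0.01, 2.65], [-1.57, 4.71], [0.07, 3.14], [-2.87, 2.87]. Speed limits (rad/s): [2.22, 2.22, 2.79, 3.14, 3.14, 3.14].

INTERFACE

Orientations are given as a 3x3 rotation matrix whose columns are the frame's x, y, z axes.
In Python, from bench import sense, grab_frame, sign_off, tip_reach gives the robot as it stands.
- The arm moves only by the tool send_rows, never from a script. Its argument "steps" is a list of rows, each a list of 3 entries, a list of its own where there are three numbers: the shift along the tool's x, y, z in cm, then the turn, a rotation vector about the tool's x, y, z in units of 5 degrees (1.0 is 5 degrees), then the finger opening in cm, from 0 to 8.54. In form: [[[x, y, z], [wx, wy, wz], fingers], ...]. A call has 1 to 5 rows; each row shifts and turns the commanded pose from where the row before left it, along the tool's axes as they then stand; what a row does not reach is not made up. A row lasts 1/10 s, in which the tool goes at most 50 mm and 8.59 degrees, less where a joint would pass 70% of its speed; a pose out of reach is approached as far as the arm can. A call is refused whole if a number of a shift passes 5 or a number of a turn 1, either way. A call with a gripper value outside its range is refused whole. The fingers move at their own pace and stop on an object; the grip force is fixed at half the most. Time passes only in rows, so rows that do not move let the fingers close. It gives the time, the measured TCP pose, the force, the opening and the grip force at its end, in the units of the state.
- sense(): the state, without advancing time (a new reading comes with each control period).
- grab_frame(name): name is "scene" or "top"; returns a dict with "img" (420x560x3 uint8, red, green, blue), "range_z" (420x560 float32, m along the optical axis (not along the pixel's ray), 0 where there is no reading), "fov_y" (degrees; the focal length in pixels is half the picture's height over the tangent of half this angle, whatever the lens; pixels are square), "cx", "cy" (the principal point, pixels), "camera_from_world" (4x4, takes a point from world to camera coordinates). Camera axes: x right, y up, looking along -z (the intrinsics and any distortion apply to the point x, -y, -z); pixel columns grow to the right and rows downward; lengths in m; the calibration is good to about 2 mm. A picture is of the moment at which its call begins.
- sign_off(): hands the job in; it is judged then, once.
The state is a dict: "clock": time; "joints": joint angles; "dq": joint speeds; "joint_torque": joint torques, N m; "position": TCP position; "tool_rot": TCP orientation; "contact_force": force on the tool from outside, world axes, zero at the start; "wrist_torque": the same for the moment, N m; "opening": finger opening in m; "finger_force": force on a finger pad.
Only numpy, scipy, OpenCV 4.12 (cv2) and the standard library are available. Lean on these libraries where they do the work, as an engineer would, in place of code of your own. Each camera call takes 0.05 s, during which the arm holds its last target. There are 200 camera calls.

TASK

The three cartridges in the wooden rack look alike, but one is full and the other two are spent and much lighter: lift them to feel which is which. Stand the two spent ones upright in separate cells of the cardboard return carton, and put the full one into the socket of the water filter unit: push it gently down against its spring valve and turn it clockwise until it locks, then let go. Be gentle, keep the cartridges upright and leave the other things where they are.

Things in the scene. Friction and masses are not known exactly. Their poses are not given: they have to be found in the camera images.
- cartridge_1: one of three sealed cartridges, alike outside: white upright cylinder, 50 mm diameter, blue band, blue grip fin on top, grey neck below. Origin: centre of the neck's flat tip (lowest point), z up. Above the origin: neck, 26 mm diameter (tip chamfered to 20), 0 to 28 mm; flat shoulder at 28; top of the body at 98; fin 98 to 128 mm, 14 mm thick along y, 44 mm long along x.
- cartridge_2: another cartridge, sizes and origin as cartridge_1. Each neck has two lugs along the cartridge's +x and -x, under the fin: 38 mm over both, 7 mm wide, 10 to 15.5 mm above the origin. Half a turn about z changes nothing.
- cartridge_3: another cartridge, sizes and origin as cartridge_1. The full one weighs 0.58 to 0.68 kg, a spent one 0.20 kg; exactly one of the three is full, which one changes with every start and cannot be seen. The solid block inside lies loose and can shift by some mm. A cartridge is harmed by a drop of over 15 mm or by pressing it on the rack or carton with over 100 N.
- rack: wooden rack, 74 x 210 x 34 mm, origin at the centre of its underside, fixed while you work. Three round wells of 42 mm diameter go right through it at y = -70, 0 and +70 mm of its frame. A cartridge stands in each, the shoulder on the rack's top, the neck and lugs in the well, so it must rise 28 mm to be clear.
- carton: open cardboard return carton, 130 x 130 mm, 65 mm high, walls and floor 4 mm, origin at the centre of its underside, fixed while you work. A cross of dividers (up to 56 mm above the worktop) makes four cells of 59 x 59 mm. Two narrow flaps hang outside its x sides, 15 mm out.
- carton_cell0 (a point): centre of the floor of a carton cell (+x +y), on the cell's floor, 4 mm above the worktop
- carton_cell1 (a point): centre of the floor of a carton cell (+x -y), on the cell's floor, 4 mm above the worktop
- carton_cell2 (a point): centre of the floor of a carton cell (-x +y), on the cell's floor, 4 mm above the worktop
- carton_cell3 (a point): centre of the floor of a carton cell (-x -y), on the cell's floor, 4 mm above the worktop
- filter_unit: white countertop water filter unit, base 150 x 110 x 36 mm, origin at the centre of its underside, fixed while you work. Above its centre stands a round collar of 72 mm diameter, its flat grey top 70 mm above the worktop, with the socket in it. A chrome swan-neck spout rises at the front (-x): pipe 60 mm from the socket's axis, up to 151 mm high, outlet 114 mm from the axis.
- socket (a point): centre of the socket's mouth, on the collar's top, 70 mm above the worktop, axes as the unit's. Bayonet: 28 mm bore in a 6 mm flange, two slots across from each other for the lugs (42 mm over both, about 11 mm wide). The shoulder stops on the collar at a tip depth of 28 mm; lugs can turn only at 24 mm or deeper. Locked, the tip is 21.5 mm deep. More than 60 N from a cartridge harms it.
- entry_mark (a point): blue mark on the collar, 29 mm from the socket's axis, at one of the entry slots: +60 degrees from the unit's +x (anticlockwise from above). A cartridge goes in with its fin (its x axis) along the line of the two blue marks.
- lock_mark (a point): green mark on the collar, 29 mm from the axis, in the unit's +x direction. Pressed down, the cartridge turns 60 degrees clockwise (from above) until its fin lies along the green marks; a hard stop comes 5 degrees later, the other way is blocked. Let go there: the spring lifts it 4.5 mm into the locking pockets.
- valve (a joint): spring valve in the socket, m, 0 = up, grows as it is pushed down. Its top is 14.5 mm below the mouth when up. It pushes back with 4.4 N at first and 0.8 N more per mm: 12 N at 24 mm tip depth, 15.2 N when a cartridge's shoulder is on the collar, 10 N when locked.
- tumbler: clear drinking glass, 80 mm diameter, 91 mm high, origin at its base, stands under the spout; leave it alone
- mug_b: white mug with a small flower print, 87 x 121 x 96 mm, origin at its base, at the right rear; leave it alone. Behind it a wall cabinet hangs over the worktop, from 0.43 m up, door fronts at x = 0.61 m, handles out to x = 0.57 m: keep wrist and arm clear of it.
Things that resemble listed ones, but are neither listed nor needed, are in the scene too. What is shaped like the cartridge_3 but yellow is not meant.

How it is judged:
By the outcome, as a careful person would: the job done as asked, in the order asked, and still so for the second after the job is handed in, with the robot touching nothing.
It also fails if it takes over 72 s, if anything falls off the work surface, if the arm or the gripper's body presses on something with over 40 N, if the wrist force passes 120 N, or if a joint passes its speed limit or range.

## Working session

There is one attempt and no reset: what is moved stays moved. The work goes in short steps, Python scripts to look and compute and a tool call to move; the robot and the scene stay as the last step left them, time stands still between calls to the robot, and variables do not carry over. Pictures are saved under pics/ and viewed, at most 10 in all, crops included, and the job is handed in when it is done.

Besides the shell and the picture viewer there is one more tool, called as name(argument=value, ...), one argument or row to a line, values as JSON. send_rows: Moves the arm, as the interface text tells. Its arguments: {"type":"object","properties":{"steps":{"type":"array","items":{"type":"array"}}},"required":["steps"]}

```bash
ls; mkdir -p pics
cat > h.py <<'E'
import numpy as np, cv2
from bench import sense, grab_frame, sign_off, tip_reach
def get(n,tag):
    f=grab_frame(n); cv2.imwrite(f'pics/{tag}.png',f['img'][:,:,::-1]); np.save(f'pics/{tag}.npy',f,allow_pickle=True); return f
def load(tag): return np.load(f'pics/{tag}.npy',allow_pickle=True).item()
def ray(f,u,v):
    F=f['img'].shape[0]/2/np.tan(np.radians(f['fov_y'])/2)
    T=np.linalg.inv(f['camera_from_world'])
    d=np.array([(u-f['cx'])/F,-(v-f['cy'])/F,-1.])
    return T[:3,3],T[:3,:3]@d
def onz(f,u,v,z):
    o,d=ray(f,u,v); return o+d*(z-o[2])/d[2]
def dep(f,u,v):
    o,d=ray(f,u,v); return o+d*f['range_z'][int(round(v)),int(round(u))]
def cloud(f):
    H,W=f['range_z'].shape; F=H/2/np.tan(np.radians(f['fov_y'])/2)
    u,v=np.meshgrid(np.arange(W),np.arange(H)); z=f['range_z']
    T=np.linalg.inv(f['camera_from_world'])
    d=np.stack([(u-f['cx'])/F,-(v-f['cy'])/F,-np.ones_like(z)],-1)
    P=(d*z[...,None])@T[:3,:3].T+T[:3,3]; P[z==0]=np.nan
    return P
E
python3 - <<'E'
from h import *
for n in('scene','top'):
    f=get(n,n+'0'); print(n,f['fov_y'],f['cx'],f['cy'],np.round(f['camera_from_world'],3).tolist(), [k for k in f])
print(tip_reach,sense())
a=cv2.imread('pics/scene0.png');b=cv2.imread('pics/top0.png')
E
```

```text
pics
scene 42.44823260723375 283.8191030595255 213.499436259878 [[-0.622, -0.783, -0.016, 0.245], [0.497, -0.41, 0.765, -0.308], [-0.606, 0.468, 0.644, -1.569], [0.0, 0.0, 0.0, 1.0]] ['img', 'range_z', 'fov_y', 'cx', 'cy', 'camera_from_world']
top 48.40905444469982 279.45865331698263 209.16173030503802 [[0.029, -1.0, -0.003, -0.046], [0.993, 0.029, 0.118, -0.473], [-0.118, -0.006, 0.993, -1.392], [0.0, 0.0, 0.0, 1.0]] ['img', 'range_z', 'fov_y', 'cx', 'cy', 'camera_from_world']
0.017 {'clock': 0.1, 'joints': array([-1.34361988e+00,  3.51159059e-01,  1.65236240e+00,  3.19512558e-05,
        1.13910168e+00, -8.46031779e-02]), 'dq': array([-2.60550701e-04,  2.46185628e-05, -1.35159611e-03, -9.20631646e-05,
        6.90811187e-05, -7.65724459e-04]), 'joint_torque': array([ 6.70929658e-04, -5.06832218e+01, -2.91875124e+01, -5.27449743e-05,
        2.63894639e-03, -1.13765219e-05]), 'position': array([ 0.16868013, -0.52319966,  0.24782413]), 'tool_rot': array([[ 9.51793289e-01,  3.06740107e-01, -2.03819925e-04],
       [ 3.06740153e-01, -9.51792760e-01,  1.01054749e-03],
       [ 1.15981116e-04, -1.02435207e-03, -9.99999469e-01]]), 'contact_force': array([ 1.18758265, -0.49355947,  0.9293325 ]), 'wrist_torque': array([-0.03469651,  0.03032616, -0.0442443 ]), 'finger_force': 0.0, 'opening': 0.08548163710644012}
```

View pics/scene0.png

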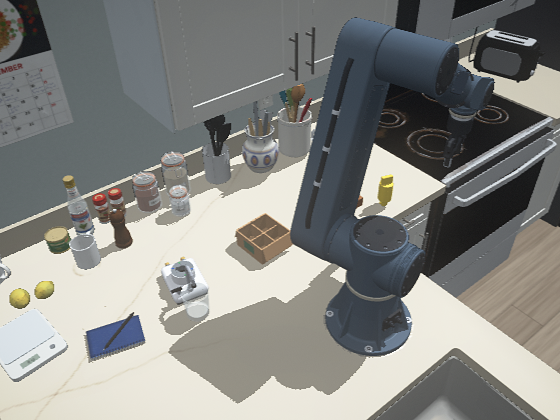

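View pics/top0.png

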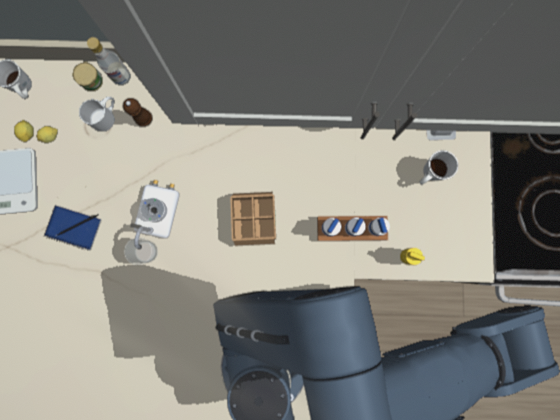

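The top view shows the rack with three cartridges at (332,227), (356,227) and (380,227). The carton is at (253,218), the filter unit at (153,208), the tumbler at (142,248) and the mug at (440,165). Things that could be mistaken for a cartridge are the yellow one at (412,256) and the cups and jars at the left. I choose the three blue-banded ones standing in the wooden rack. In the scene view the rack is hidden behind the arm.

Run:
```python
from h import *
f=load('top0'); P=cloud(f); im=f['img']
hsv=cv2.cvtColor(im,cv2.COLOR_RGB2HSV)
x,y,z=P[...,0],P[...,1],P[...,2]
print('table z',np.nanmedian(z[240:300,200:215]),np.nanmedian(z[180:200,300:320]))
roi=np.zeros(z.shape,bool); roi[205:250,305:400]=1
m=roi&(z>.118)&(z<.16)
n,l,s,c=cv2.connectedComponentsWithStats(m.astype(np.uint8))
print('fins by height');
for i in range(1,n):
    if s[i,4]>8:
        q=P[l==i]; r=cv2.minAreaRect(q[:,:2].astype(np.float32)*1000)
        d=np.linalg.svd(q[:,:2]-q[:,:2].mean(0))[2][0]
        print(s[i],c[i].round(1),np.median(q,0).round(4),r,np.degrees(np.arctan2(d[1],d[0])).round(1))
m=roi&(z>.09)&(z<.115)
n,l,s,c=cv2.connectedComponentsWithStats(m.astype(np.uint8))
print('tops')
for i in range(1,n):
    if s[i,4]>20:
        q=P[l==i]; print(s[i],np.median(q,0).round(4),cv2.minEnclosingCircle(q[:,:2].astype(np.float32)*1000))
m=roi&(z>.025)&(z<.045); q=P[m]; print('rack',np.median(z[m]),cv2.minAreaRect(q[:,:2].astype(np.float32)*1000))
roi[:]=0; roi[180:260,220:285]=1
m=roi&(z>.055)&(z<.075);q=P[m];print('carton rim',np.median(q[:,2]),cv2.minAreaRect(q[:,:2].astype(np.float32)*1000))
m=roi&(z<.012)&(z>.001);
roi[:]=0; roi[175:245,125:190]=1
m=roi&(z>.062)&(z<.076);q=P[m];print('collar',np.median(q,0),cv2.minEnclosingCircle(q[:,:2].astype(np.float32)*1000),m.sum())
m=roi&(z>.03)&(z<.042);q=P[m];print('base',np.median(q,0),cv2.minAreaRect(q[:,:2].astype(np.float32)*1000))
a=cv2.resize(im[170:265,120:200],None,fx=6,fy=6,interpolation=3)[:,:,::-1]
b=cv2.resize(im[190:285,310:430],None,fx=6,fy=6,interpolation=3)[:,:,::-1]
o=np.hstack([a,b]);o=cv2.resize(o,(800,int(o.shape[0]*800/o.shape[1])));cv2.imwrite('pics/crop1.png',o);print(o.shape)
```

```text
table z 0.00013585503794999454 0.00013261415299514745
fins by height
[327 219  12  14  79] [332.7 225.6] [ 0.4192 -0.1836  0.133 ] ((420.4095764160156, -183.4118194580078), (13.877659797668457, 44.59175491333008), 60.382904052734375) 148.7
[352 218  12  16  85] [357.5 225.4] [ 0.4233 -0.253   0.1331] ((422.38427734375, -253.3638916015625), (14.448163032531738, 43.39772033691406), 62.63996887207031) 152.1
[378 218   9  16  91] [382.3 225.3] [ 0.4255 -0.3221  0.1319] ((425.3121032714844, -323.9267272949219), (43.15704345703125, 15.797008514404297), 15.627784729003906) -164.4
tops
[323 218  18  18 171] [ 0.4187 -0.1797  0.1039] ((420.4774169921875, -183.5713653564453), 25.11176300048828)
[347 218  18  18 166] [ 0.4211 -0.247   0.1036] ((422.3427734375, -253.23301696777344), 25.11470603942871)
[371 218  15  17 114] [ 0.4216 -0.31    0.1041] ((425.380126953125, -322.5637512207031), 24.855440139770508)
[384 219   6  14  40] [ 0.4292 -0.3414  0.1032] ((427.4131164550781, -337.5802001953125), 19.030426025390625)
rack 0.03410388241757967 ((423.47760009765625, -254.23062133789062), (73.42022705078125, 210.2639617919922), 1.6177250146865845)
carton rim 0.06373051141512742 ((443.96466064453125, 45.990257263183594), (142.07080078125, 130.0798797607422), 3.8889291286468506)
collar [0.45615234 0.34369794 0.0699204 ] ((420.4878234863281, 363.0742492675781), 78.10343933105469) 408
base [0.46151536 0.33089699 0.03559029] ((453.80474853515625, 342.6163330078125), (107.8821029663086, 190.70997619628906), 78.39540100097656)
(380, 800, 3)
```

View pics/crop1.png

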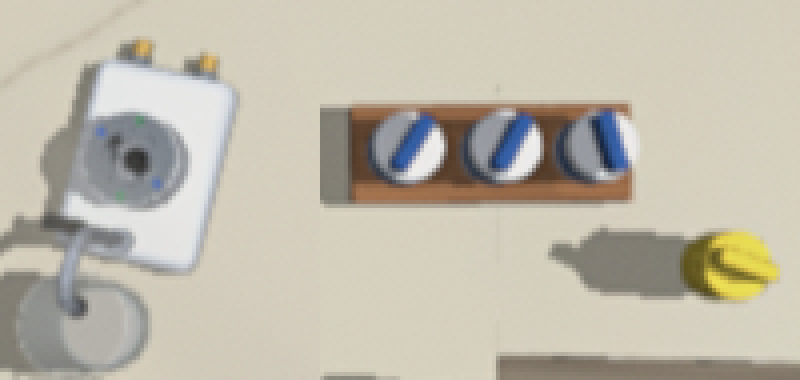

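The crop shows three blue-fin cartridges in the rack. Two lean up-right and the third (right) is nearly upright in the image; the yellow lookalike is separate at lower right. The collar's blue marks are at crop (100,131) and (158,184), the green ones at (138,120) and (120,195).

Run:
```python
from h import *
from scipy.optimize import least_squares
R=lambda q:cv2.minAreaRect(q[:,:2].astype(np.float32)*1000)
for t in('top0','scene0'):
    f=load(t); P=cloud(f); im=f['img']; x,y,z=P[...,0],P[...,1],P[...,2]
    print(t)
    reg=(abs(x-.444)<.1)&(abs(y-.046)<.1)
    for lo,hi in((.0625,.068),(.058,.068),(.053,.0575)):
        q=P[reg&(z>lo)&(z<hi)]
        if len(q)>5: print(' carton',lo,len(q),np.median(q[:,2]),R(q), q.min(0).round(4),q.max(0).round(4))
    q=P[reg&(z>.001)&(z<.008)]
    reg=(np.hypot(x-.456,y-.344)<.045)
    m=reg&(abs(z-.07)<.0025); q=P[m]
    m8=m.astype(np.uint8); cs=max(cv2.findContours(m8,0,1)[0],key=cv2.contourArea)[:,0]
    b=P[cs[:,1],cs[:,0]]
    r=least_squares(lambda p:np.hypot(b[:,0]-p[0],b[:,1]-p[1])-p[2],[.456,.344,.036],loss='soft_l1',f_scale=.001)
    print(' collar z',np.median(q[:,2]),'circ',r.x.round(4),len(q))
    hsv=cv2.cvtColor(im,cv2.COLOR_RGB2HSV).astype(int)
    H,S,V=hsv[...,0],hsv[...,1],hsv[...,2]
    reg=(np.hypot(x-.456,y-.344)<.04)&(abs(z-.07)<.004)
    for nm,mm in(('blue',(H>100)&(H<135)&(S>60)),('green',(H>35)&(H<85)&(S>40))):
        mm=mm&reg; n,l,s,c=cv2.connectedComponentsWithStats(mm.astype(np.uint8))
        for i in range(1,n):
            w=S*(l==i); vv,uu=np.nonzero(w); ww=w[vv,uu]; u0,v0=(uu*ww).sum()/ww.sum(),(vv*ww).sum()/ww.sum()
            print('  ',nm,s[i,4],(round(u0,1),round(v0,1)),onz(f,u0,v0,.07).round(4))
    q=P[(abs(x-.456)<.12)&(abs(y-.344)<.09)&(abs(z-.036)<.0015)]; print(' base',len(q),R(q))
    # dark bore:
```

```text
top0
 carton 0.0625 234 0.06499400161392754 ((444.1793212890625, 45.73676300048828), (137.5975799560547, 129.68746948242188), 3.429807186126709) [ 0.3723 -0.0216  0.0625] [0.515  0.1126 0.068 ]
 carton 0.058 345 0.06400056269620458 ((443.87335205078125, 45.51385498046875), (140.02206420898438, 130.0223388671875), 2.528731107711792) [ 0.3723 -0.0216  0.058 ] [0.515  0.1132 0.068 ]
 carton 0.053 109 0.05525092148550592 ((443.9735412597656, 46.781192779541016), (142.97573852539062, 121.25748443603516), 4.549846172332764) [ 0.3699 -0.0135  0.053 ] [0.5194 0.1099 0.0573]
 collar z 0.07017812741130647 circ [0.4581 0.3417 0.0324] 238
   blue 6 (np.float64(144.9), np.float64(202.5)) [0.478  0.3659 0.07  ]
   blue 1 (np.float64(159.0), np.float64(214.0)) [0.445  0.3222 0.07  ]
   blue 2 (np.float64(158.6), np.float64(216.0)) [0.4391 0.3231 0.07  ]
   green 5 (np.float64(154.4), np.float64(199.7)) [0.4871 0.3383 0.07  ]
   green 2 (np.float64(149.5), np.float64(218.0)) [0.4324 0.3494 0.07  ]
 base 377 ((432.3373718261719, 346.900146484375), (104.60325622558594, 197.2816162109375), 78.224861145
[... 419 characters left out ...]
65424482152 ((440.6746826171875, 46.433406829833984), (142.53543090820312, 135.66757202148438), 2.558933734893799) [ 0.3688 -0.0225  0.053 ] [0.5126 0.1164 0.0574]
 collar z 0.06997820851654857 circ [0.4535 0.3449 0.0302] 147
   blue 1 (np.float64(171.0), np.float64(268.0)) [0.4814 0.3671 0.07  ]
   blue 1 (np.float64(173.0), np.float64(268.0)) [0.4775 0.3624 0.07  ]
   blue 3 (np.float64(191.4), np.float64(268.2)) [0.4412 0.3194 0.07  ]
   green 2 (np.float64(178.4), np.float64(262.4)) [0.4881 0.3375 0.07  ]
   green 2 (np.float64(184.5), np.float64(274.5)) [0.4319 0.3491 0.07  ]
 base 170 ((431.7020263671875, 349.34881591796875), (103.84124755859375, 201.12530517578125), 79.04788970947266)
```

```bash
cat > go.py <<'E'
import sys; from h import *
from scipy.spatial.transform import Rotation as Ro
a=[float(v) for v in sys.argv[1:]]
s=sense(); R=s['tool_rot']; p=s['position']
print('t',s['clock'],'p',p.round(4),'psi',np.degrees(np.arctan2(R[1,0],R[0,0])).round(2),'F',s['contact_force'].round(2),'T',s['wrist_torque'].round(2),'open',round(s['opening'],4),'q',s['joints'].round(2))
if len(a)>=3:
    print('shift cm',(R.T@(np.array(a[:3])-p)*100).round(2))
if len(a)>3:
    t=np.radians(a[3]); c,n=np.cos(t),np.sin(t)
    G=np.array([[c,n,0],[n,-c,0],[0,0,-1]])
    print('turn u',(np.degrees(Ro.from_matrix(R.T@G).as_rotvec())/5).round(2))
    print('shift after turn',(G.T@(np.array(a[:3])-p)*100).round(2))
E
python3 go.py .4254 -.3239 .19 15.6
```

```text
t 0.1 p [ 0.1687 -0.5232  0.2478] psi 17.86 F [ 1.19 -0.49  0.93] T [-0.03  0.03 -0.04] open 0.0855 q [-1.34  0.35  1.65  0.    1.14 -0.08]
shift cm [ 30.55 -11.09   5.8 ]
turn u [-0.01 -0.    0.45]
shift after turn [ 30.09 -12.29   5.78]
```

send_rows(
  steps=[
    [[3.8,-1.4,0],[0,0,0],5],
    [[3.8,-1.4,0],[0,0,0],5],
    [[3.8,-1.4,0],[0,0,0],5],
    [[3.8,-1.4,0],[0,0,0],5],
    [[3.8,-1.4,0],[0,0,0],5],
  ],
)

```text
clock: 0.6
position: [0.3291, -0.3973, 0.2481]
tool_rot: [[0.952, 0.307, -0.0], [0.307, -0.952, 0.0], [-0.0, -0.0, -1.0]]
contact_force: [0.4, 0.6, -1.1]
opening: 0.0499
finger_force: 0.0
```

send_rows(
  steps=[
    [[3.8,-1.4,0.5],[0,0,0],4],
    [[3.8,-1.4,1],[0,0,0],4],
    [[3.9,-1.3,2],[0,0,0.45],4],
    [[0,0,0],[0,0,0],4],
    [[0,0,0],[0,0,0],4],
  ],
)

```text
clock: 1.1
position: [0.4251, -0.3237, 0.2128]
tool_rot: [[0.963, 0.271, -0.001], [0.271, -0.963, 0.001], [-0.001, -0.001, -1.0]]
contact_force: [0.6, -0.3, 1.1]
opening: 0.0401
finger_force: 0.0
```

```bash
python3 go.py .4254 -.3239 .126 15.6
python3 - <<'E'
from h import *
f=get('scene','scene1'); P=cloud(f); x,y,z=P[...,0],P[...,1],P[...,2]
h=cv2.cvtColor(f['img'],cv2.COLOR_RGB2HSV).astype(int)
m=(abs(x-.423)<.05)&(abs(y+.254)<.12)&(z>.12)&(z<.14)
n,l,s,c=cv2.connectedComponentsWithStats(m.astype(np.uint8))
for i in range(1,n):
    if s[i,4]>8: q=P[l==i]; print(s[i],cv2.minAreaRect(q[:,:2].astype(np.float32)*1000),np.percentile(q[:,2],[50,95]).round(4))
b=cv2.resize(f['img'][150:300,330:480],None,fx=4,fy=4)[:,:,::-1]; cv2.imwrite('pics/c2.png',b)
E
```

```text
t 1.1 p [ 0.4251 -0.3237  0.2128] psi 15.73 F [ 0.61 -0.28  1.08] T [-0.03  0.01  0.  ] open 0.0401 q [-0.74  0.36  1.73 -0.    1.05  0.56]
shift cm [0.03 0.03 8.68]
turn u [-0.01  0.01  0.03]
shift after turn [0.02 0.03 8.68]
[344 172  13   9  62] ((421.63714599609375, -320.29296875), (41.52503967285156, 21.116485595703125), 20.44038963317871) [0.1296 0.1367]
[333 179   7  11  49] ((421.6918029785156, -252.8720703125), (15.738083839416504, 45.489105224609375), 62.42893981933594) [0.1322 0.1372]
```

View pics/scene1.png

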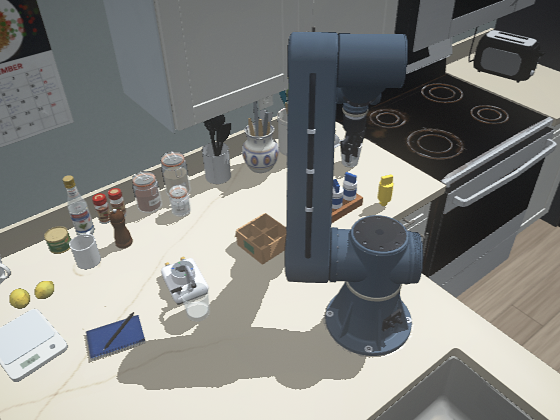

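The scene view shows the gripper above cartridge C at (350,160). Two cartridges are visible at (335,190) and (350,185), and they agree with the top view to a few mm.

send_rows(
  steps=[
    [[0.0,0,4],[0,0,0],4],
    [[0,0,3.6],[0,0,0],4],
    [[0,0,1],[0,0,0],4],
    [[0,0,0],[0,0,0],3],
    [[0,0,0],[0,0,0],1],
  ],
)

```text
clock: 1.65
position: [0.4253, -0.3253, 0.1289]
tool_rot: [[0.963, 0.269, 0.002], [0.269, -0.963, -0.001], [0.001, 0.002, -1.0]]
contact_force: [0.6, 0.3, -0.4]
opening: 0.017
finger_force: 0.0
```

send_rows(
  steps=[
    [[0,0,0],[0,0,0],0.5],
    [[0,0,0],[0,0,0],0.5],
    [[0,0,0],[0,0,0],0.5],
    [[0,0,0],[0,0,0],0.5],
  ],
)

```text
clock: 2.05
position: [0.4256, -0.3252, 0.1292]
tool_rot: [[0.963, 0.269, 0.002], [0.269, -0.963, -0.003], [0.001, 0.003, -1.0]]
contact_force: [-1.4, -1.7, 8.2]
opening: 0.0127
finger_force: 60.6
```

```bash
python3 go.py .4254 -.3239 .126 15.6
```

```text
t 2.05 p [ 0.4256 -0.3252  0.1292] psi 15.62 F [-1.4  -1.65  8.19] T [-0.22  0.44 -0.04] open 0.0127 q [-0.74  0.48  1.79 -0.    0.87  0.56]
shift cm [ 0.01 -0.13  0.32]
turn u [ 0.04 -0.02  0.  ]
shift after turn [ 0.01 -0.13  0.32]
```

send_rows(
  steps=[
    [[0,0,-0.5],[0,0,0],0.5],
    [[0,0,-0.8],[0,0,0],0.5],
    [[0,0,0],[0,0,0],0.5],
    [[0,0,0],[0,0,0],0.5],
    [[0,0,0],[0,0,0],0.5],
  ],
)

```text
clock: 2.55
position: [0.4248, -0.3241, 0.1401]
tool_rot: [[0.963, 0.269, -0.0], [0.269, -0.963, 0.0], [-0.0, -0.0, -1.0]]
contact_force: [0.1, -0.5, -5.8]
opening: 0.0127
finger_force: 58.7
```

send_rows(
  steps=[
    [[0,0,0],[0,0,0],0.5],
  ],
)

```text
clock: 2.65
position: [0.4249, -0.3241, 0.14]
tool_rot: [[0.963, 0.269, -0.0], [0.269, -0.963, 0.0], [-0.0, -0.001, -1.0]]
contact_force: [-0.5, -0.4, -5.4]
opening: 0.0128
finger_force: 58.7
```

```bash
python3 go.py .4254 -.3239 .126 15.6
```

```text
t 2.65 p [ 0.4249 -0.3241  0.14  ] psi 15.62 F [-0.48 -0.38 -5.41] T [ 0.02 -0.04  0.02] open 0.0128 q [-0.74  0.46  1.79  0.    0.89  0.56]
shift cm [ 0.06 -0.    1.4 ]
turn u [-0.01  0.    0.  ]
shift after turn [ 0.06 -0.01  1.4 ]
```

C reads about 5.5 N, so it is the full one. I'll set it back down and go to B.

send_rows(
  steps=[
    [[0,0,0.6],[0,0,0],0.5],
    [[0,0,0.6],[0,0,0],0.5],
    [[0,0,0.1],[0,0,0],0.5],
    [[0,0,0],[0,0,0],0.5],
    [[0,0,0],[0,0,0],2.5],
  ],
)

```text
clock: 3.15
position: [0.4254, -0.3246, 0.1278]
tool_rot: [[0.963, 0.269, 0.001], [0.269, -0.963, -0.001], [0.001, 0.001, -1.0]]
contact_force: [-0.7, 0.4, -0.2]
opening: 0.0245
finger_force: 0.0
```

send_rows(
  steps=[
    [[0,0,0],[0,0,0],3.5],
    [[0,0,0],[0,0,0],4],
    [[0,0,-1],[0,0,0],4],
    [[0,0,-3],[0,0,0],4],
    [[0,0,-3],[0,0,0],4],
  ],
)

```text
clock: 3.65
position: [0.4248, -0.3241, 0.1984]
tool_rot: [[0.963, 0.269, -0.001], [0.269, -0.963, 0.001], [-0.0, -0.001, -1.0]]
contact_force: [-0.5, 0.0, 0.5]
opening: 0.0399
finger_force: 0.0
```

send_rows(
  steps=[
    [[0,0,0],[0,0,1],4],
    [[0,0,0],[0,0,1],4],
    [[0,0,0],[0,0,1],4],
    [[0,0,0],[0,0,1],4],
    [[0,0,0],[0,0,1],4],
  ],
)

```text
clock: 4.15
position: [0.4251, -0.3243, 0.198]
tool_rot: [[0.986, -0.167, 0.0], [-0.167, -0.986, -0.0], [0.001, 0.0, -1.0]]
contact_force: [-1.2, -0.1, -0.4]
opening: 0.0403
finger_force: 0.0
```

send_rows(
  steps=[
    [[0,0,0],[0,0,1],4],
    [[0,0,0],[0,0,1],4],
    [[0,0,0],[0,0,1],4],
    [[0,0,0],[0,0,0.66],4],
    [[0,0,0],[0,0,0],4],
  ],
)

```text
clock: 4.65
position: [0.4251, -0.3243, 0.1978]
tool_rot: [[0.885, -0.465, 0.0], [-0.465, -0.885, -0.0], [0.0, 0.0, -1.0]]
contact_force: [-0.3, 0.5, 0.1]
opening: 0.0396
finger_force: 0.0
```

```bash
python3 go.py .4224 -.2533 .126 -27.7
```

```text
t 4.65 p [ 0.4251 -0.3243  0.1978] psi -27.73 F [-0.29  0.53  0.07] T [-0.02 -0.02 -0.02] open 0.0396 q [-0.74  0.38  1.74  0.    1.02  1.32]
shift cm [-3.54 -6.16  7.18]
turn u [ 0.   -0.01 -0.01]
shift after turn [-3.54 -6.17  7.18]
```

send_rows(
  steps=[
    [[-1.8,-3.1,0],[0,0,0],4],
    [[-1.74,-3.06,0],[0,0,0],4],
    [[0,0,3.5],[0,0,0],4],
    [[0,0,3],[0,0,0],4],
    [[0,0,0.6],[0,0,0],4],
  ],
)

```text
clock: 5.15
position: [0.4212, -0.2523, 0.1243]
tool_rot: [[0.886, -0.463, -0.003], [-0.463, -0.886, 0.002], [-0.004, -0.001, -1.0]]
contact_force: [-0.4, -0.9, 0.3]
opening: 0.0401
finger_force: 0.0
```

send_rows(
  steps=[
    [[0,0,0],[0,0,0],3],
    [[0,0,0],[0,0,0],1],
    [[0,0,0],[0,0,0],0.5],
    [[0,0,0],[0,0,0],0.5],
    [[0,0,0],[0,0,0],0.5],
  ],
)

```text
clock: 5.65
position: [0.4228, -0.2538, 0.1274]
tool_rot: [[0.886, -0.465, 0.002], [-0.465, -0.886, -0.001], [0.002, 0.001, -1.0]]
contact_force: [-0.8, -1.2, 7.1]
opening: 0.0128
finger_force: 62.6
```

send_rows(
  steps=[
    [[0,0,-0.5],[0,0,0],0.5],
    [[0,0,-0.8],[0,0,0],0.5],
    [[0,0,0],[0,0,0],0.5],
    [[0,0,0],[0,0,0],0.5],
    [[0,0,0],[0,0,0],0.5],
  ],
)

```text
clock: 6.15
position: [0.4221, -0.2531, 0.1392]
tool_rot: [[0.886, -0.465, -0.0], [-0.465, -0.886, 0.0], [-0.0, -0.0, -1.0]]
contact_force: [0.0, -0.4, -2.5]
opening: 0.0129
finger_force: 61.3
```

```bash
python3 go.py .4224 -.2533 .126 -27.7
```

```text
t 6.15 p [ 0.4221 -0.2531  0.1392] psi -27.68 F [ 0.04 -0.42 -2.47] T [-0.07 -0.04  0.04] open 0.0129 q [-0.63  0.4   1.9   0.    0.85  1.42]
shift cm [0.03 0.   1.32]
turn u [-0.  0.  0.]
shift after turn [0.03 0.   1.32]
```

B reads about 2.5 N, so it is spent. I'll raise it high and meanwhile refine the carton and socket from the stored pictures.

send_rows(
  steps=[
    [[0,0,-2],[0,0,0],0.5],
    [[0,0,-4],[0,0,0],0.5],
    [[0,0,-4],[0,0,0],0.5],
    [[0,0,-3],[0,0,0],0.5],
    [[0,0,-1.5],[0,0,0],0.5],
  ],
)

```text
clock: 6.65
position: [0.4227, -0.2536, 0.2869]
tool_rot: [[0.886, -0.465, 0.003], [-0.465, -0.886, -0.002], [0.003, 0.0, -1.0]]
contact_force: [-0.8, -0.3, -2.1]
opening: 0.0129
finger_force: 61.3
```

```bash
python3 - <<'E'
from h import *
for t in('top0','scene0'):
    P=cloud(load(t)); x,y,z=P[...,0],P[...,1],P[...,2]
    m=(abs(x-.444)<.054)&(abs(y-.046)<.054)&(abs(z-.0555)<.003)
    q=P[m][:,:2]; print(t,len(q))
    # two perpendicular lines: assign & iterate
    c=np.array([.444,.046]);a=np.radians(3.5)
    for k in range(30):
        u=np.array([np.cos(a),np.sin(a)]);v=np.array([-u[1],u[0]])
        d=q-c; du=d@u; dv=d@v
        A=(abs(dv)<abs(du))&(abs(dv)<.006)&(abs(du)>.01); B=(abs(du)<abs(dv))&(abs(du)<.006)&(abs(dv)>.01)
        c=c+u*np.mean(du[B])+v*np.mean(dv[A])
        sA=np.polyfit(du[A],dv[A],1)[0]; sB=np.polyfit(dv[B],-du[B],1)[0]
        a+=.5*(sA*A.sum()+sB*B.sum())/(A.sum()+B.sum())
    print(c.round(4),np.degrees(a).round(2),np.degrees([sA,sB]).round(2),A.sum(),B.sum())
    for s in((1,1),(1,-1),(-1,1),(-1,-1)):
        print('  cell',s,(c+.0315*(s[0]*u+s[1]*v)).round(4))
E
python3 go.py .4741 .0794 .28 -27.7
```

```text
top0 79
[0.4439 0.0459] 4.23 [-0.14  0.17] 35 30
  cell (1, 1) [0.473  0.0797]
  cell (1, -1) [0.4777 0.0169]
  cell (-1, 1) [0.4102 0.075 ]
  cell (-1, -1) [0.4148 0.0122]
scene0 68
[0.444 0.047] 4.83 [ 0.03 -0.03] 28 29
  cell (1, 1) [0.4728 0.081 ]
  cell (1, -1) [0.4781 0.0182]
  cell (-1, 1) [0.41   0.0757]
  cell (-1, -1) [0.4153 0.0129]
t 6.65 p [ 0.4227 -0.2536  0.2869] psi -27.68 F [-0.76 -0.31 -2.12] T [ 0.02  0.   -0.  ] open 0.0129 q [-0.63  0.2   1.75  0.    1.19  1.42]
shift cm [-10.92 -31.87   0.64]
turn u [ 0.01 -0.04  0.  ]
shift after turn [-10.93 -31.87   0.69]
```

send_rows(
  steps=[
    [[-0.4,-1.2,0],[0,0,0],0.5],
    [[-0.8,-2.3,0],[0,0,0],0.5],
    [[-1.1,-3.2,0],[0,0,0],0.5],
    [[-1.1,-3.2,0],[0,0,0],0.5],
    [[-1.1,-3.2,0],[0,0,0],0.5],
  ],
)

```text
clock: 7.15
position: [0.4427, -0.1142, 0.2828]
tool_rot: [[0.885, -0.465, -0.002], [-0.465, -0.885, 0.001], [-0.002, 0.0, -1.0]]
contact_force: [0.8, 0.7, -2.6]
opening: 0.0129
finger_force: 61.2
```

send_rows(
  steps=[
    [[-1.1,-3.2,0],[0,0,0],0.5],
    [[-1.1,-3.2,0],[0,0,0],0.5],
    [[-1.1,-3.2,0],[0,0,0],0.5],
    [[-1.1,-3.2,0],[0,0,0],0.5],
    [[-1.1,-3.2,0],[0,0,0],0.5],
  ],
)

```text
clock: 7.65
position: [0.468, 0.053, 0.2828]
tool_rot: [[0.886, -0.464, -0.002], [-0.464, -0.886, 0.0], [-0.002, 0.001, -1.0]]
contact_force: [0.4, 0.5, -2.1]
opening: 0.0129
finger_force: 61.2
```

send_rows(
  steps=[
    [[-0.7,-1.9,0],[0,0,0],0.5],
    [[-0.3,-0.9,0],[0,0,0],0.5],
    [[0,0,0],[0,0,0],0.5],
    [[0,0,0],[0,0,0],0.5],
  ],
)

```text
clock: 8.05
position: [0.4727, 0.0799, 0.2837]
tool_rot: [[0.886, -0.465, -0.001], [-0.465, -0.886, -0.0], [-0.001, 0.001, -1.0]]
contact_force: [0.4, 0.5, -2.0]
opening: 0.0129
finger_force: 61.2
```

```bash
python3 go.py .473 .080 .1242 -27.7
python3 - <<'E'
from h import *
f=get('scene','scene2'); b=cv2.resize(f['img'][150:300,180:330],None,fx=4,fy=4,interpolation=2)[:,:,::-1]; cv2.imwrite('pics/c3.png',b)
E
```

```text
t 8.05 p [0.4727 0.0799 0.2837] psi -27.68 F [ 0.45  0.49 -2.03] T [-0.03 -0.   -0.04] open 0.0129 q [ 0.07  0.18  1.78 -0.    1.18  2.12]
shift cm [ 0.04 -0.04 15.95]
turn u [0.01 0.01 0.  ]
shift after turn [ 0.02 -0.02 15.95]
```

View pics/c3.png

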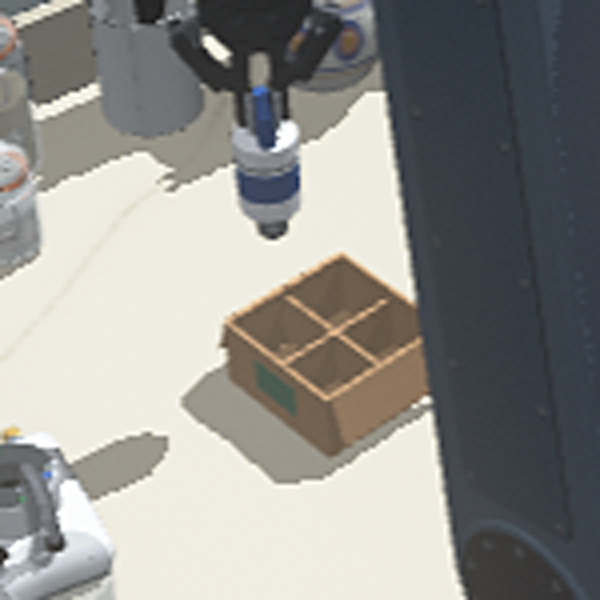

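The crop shows cartridge B hanging upright in the gripper at crop (268,170), above the open carton at (325,340).

send_rows(
  steps=[
    [[0,0,2],[0,0,0],0.5],
    [[0,0,3.5],[0,0,0],0.5],
    [[0,0,3.5],[0,0,0],0.5],
    [[0,0,3],[0,0,0],0.5],
    [[0,0,2],[0,0,0],0.5],
  ],
)

```text
clock: 8.6
position: [0.4722, 0.0793, 0.1423]
tool_rot: [[0.885, -0.466, -0.002], [-0.466, -0.885, -0.0], [-0.002, 0.001, -1.0]]
contact_force: [-0.1, 0.1, -2.7]
opening: 0.0131
finger_force: 61.3
```

send_rows(
  steps=[
    [[0,0,1],[0,0,0],0.5],
    [[0,0,0.5],[0,0,0],0.5],
    [[0,0,0.3],[0,0,0],0.5],
    [[0,0,0],[0,0,0],0.5],
    [[0,0,0],[0,0,0],0.5],
  ],
)

```text
clock: 9.1
position: [0.4735, 0.0803, 0.127]
tool_rot: [[0.885, -0.465, 0.001], [-0.465, -0.885, 0.0], [0.001, -0.001, -1.0]]
contact_force: [0.2, -0.3, -1.9]
opening: 0.0127
finger_force: 61.3
```

```bash
python3 go.py .473 .080 .1242 -27.7
```

```text
t 9.1 p [0.4735 0.0803 0.127 ] psi -27.69 F [ 0.18 -0.26 -1.93] T [-0.   -0.03  0.03] open 0.0127 q [ 0.07  0.4   1.94 -0.    0.8   2.13]
shift cm [-0.03  0.05  0.28]
turn u [-0.01 -0.01  0.  ]
shift after turn [-0.03  0.05  0.28]
```

send_rows(
  steps=[
    [[0,0,0.1],[0,0,0],0.5],
    [[0,0,0.1],[0,0,0],0.5],
    [[0,0,0.0],[0,0,0],0.5],
  ],
)

```text
clock: 9.4
position: [0.4737, 0.0804, 0.1253]
tool_rot: [[0.886, -0.464, 0.002], [-0.464, -0.886, 0.0], [0.001, -0.001, -1.0]]
contact_force: [-1.5, -0.6, 7.7]
opening: 0.0128
finger_force: 62.8
```

send_rows(
  steps=[
    [[0,0,0.1],[0,0,0],0.5],
    [[0,0,0],[0,0,0],0.5],
  ],
)

```text
clock: 9.6
position: [0.4741, 0.0804, 0.1252]
tool_rot: [[0.886, -0.464, 0.003], [-0.464, -0.886, 0.0], [0.002, -0.001, -1.0]]
contact_force: [-5.0, -0.2, 19.6]
opening: 0.0127
finger_force: 64.7
```

send_rows(
  steps=[
    [[0,0,-0.13],[0,0,0],0.5],
    [[0,0,0],[0,0,0],0.5],
    [[0,0,0],[0,0,0],1.6],
    [[0,0,0],[0,0,0],2.5],
    [[0,0,0],[0,0,0],3.5],
  ],
)

```text
clock: 10.1
position: [0.473, 0.0803, 0.1245]
tool_rot: [[0.886, -0.465, -0.0], [-0.465, -0.886, 0.0], [-0.0, 0.0, -1.0]]
contact_force: [0.3, -0.5, -0.0]
opening: 0.0347
finger_force: 0.0
```

send_rows(
  steps=[
    [[0,0,-0.5],[0,0,0],4],
    [[0,0,-2],[0,0,0],4],
    [[0,0,-4],[0,0,0],4],
    [[0,0,-3],[0,0,0],4],
    [[0,0,0],[0,0,0],4],
  ],
)

```text
clock: 10.6
position: [0.4748, 0.0805, 0.2235]
tool_rot: [[0.886, -0.465, 0.007], [-0.465, -0.886, 0.001], [0.006, -0.004, -1.0]]
contact_force: [0.4, -0.1, -0.7]
opening: 0.0402
finger_force: 0.0
```

```bash
python3 go.py .4204 -.1835 .126 -30.5
python3 - <<'E'
from h import *
f=get('top','top1'); P=cloud(f); x,y,z=P[...,0],P[...,1],P[...,2]
f2=get('scene','scene3'); P2=cloud(f2)
for n,Q in(('top',P),('sc',P2)):
    x,y,z=Q[...,0],Q[...,1],Q[...,2]; m=(abs(x-.473)<.05)&(abs(y-.08)<.05)&(z>.112)&(z<.14); q=Q[m]
    if len(q)>5: print(n,len(q),cv2.minAreaRect(q[:,:2].astype(np.float32)*1000),np.percentile(q[:,2],[10,90]))
b=cv2.resize(f2['img'][150:300,180:330],None,fx=4,fy=4,interpolation=2)[:,:,::-1]; cv2.imwrite('pics/c4.png',b)
# fin A recheck
x,y,z=P[...,0],P[...,1],P[...,2]
for y0 in(-.1835,-.2533,-.3239):
    m=(abs(x-.423)<.04)&(abs(y-y0)<.03)&(z>.118)&(z<.15); q=P[m]
    if len(q)>8: print(y0,len(q),cv2.minAreaRect(q[:,:2].astype(np.float32)*1000),np.median(q[:,2]))
E
```

```text
t 10.6 p [0.4748 0.0805 0.2235] psi -27.68 F [ 0.43 -0.13 -0.65] T [ 0.03 -0.02  0.05] open 0.0402 q [0.07 0.25 1.85 0.   1.03 2.13]
shift cm [ 7.4  25.94  9.7 ]
turn u [-0.04 -0.06  0.56]
shift after turn [ 8.72 25.51  9.75]
sc 58 ((473.6005554199219, 81.75772094726562), (14.050603866577148, 51.165889739990234), 61.36065673828125) [0.11672465 0.1345932 ]
-0.1835 82 ((420.4860534667969, -183.452392578125), (13.7315673828125, 43.804168701171875), 60.303768157958984) 0.13275393928926082
-0.3239 94 ((424.772216796875, -321.8271789550781), (43.43922424316406, 14.542170524597168), 16.41073989868164) 0.1323860767707684
```

View pics/c4.png

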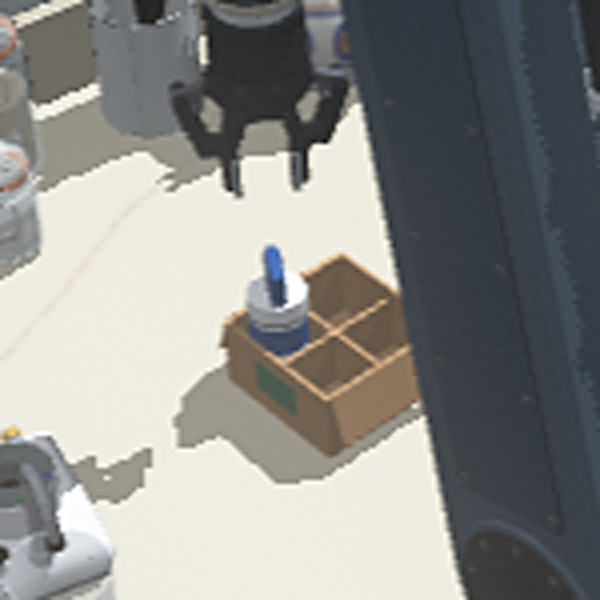

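B stands upright in its cell, at crop (280,310). Next is A.

send_rows(
  steps=[
    [[0,0,0],[0,0,0.46],4],
    [[1.2,3.6,0],[0,0,0],4],
    [[1.2,3.6,0],[0,0,0],4],
    [[1.2,3.6,0],[0,0,0],4],
    [[1.2,3.7,0],[0,0,0],4],
  ],
)

```text
clock: 11.2
position: [0.4411, -0.0703, 0.2184]
tool_rot: [[0.866, -0.499, -0.002], [-0.499, -0.866, 0.001], [-0.002, 0.001, -1.0]]
contact_force: [1.1, -1.1, 0.6]
opening: 0.0401
finger_force: 0.0
```

send_rows(
  steps=[
    [[1.2,3.7,0],[0,0,0],4],
    [[1.2,3.7,0],[0,0,0],4],
    [[1.3,3.7,0],[0,0,0],4],
    [[0,0,1],[0,0,0],4],
    [[0,0,0],[0,0,0],4],
  ],
)

```text
clock: 11.7
position: [0.4176, -0.1837, 0.2075]
tool_rot: [[0.865, -0.501, -0.003], [-0.501, -0.865, 0.002], [-0.004, -0.0, -1.0]]
contact_force: [-0.2, 1.0, -0.1]
opening: 0.04
finger_force: 0.0
```

send_rows(
  steps=[
    [[0,0,0],[0,0,0],4],
  ],
)

```text
clock: 11.8
position: [0.4184, -0.1829, 0.2088]
tool_rot: [[0.866, -0.499, -0.002], [-0.499, -0.866, 0.001], [-0.002, -0.0, -1.0]]
contact_force: [1.0, 0.4, -0.7]
opening: 0.0401
finger_force: 0.0
```

```bash
python3 go.py .4204 -.1835 .126 -30
```

```text
t 11.8 p [ 0.4184 -0.1829  0.2088] psi -29.96 F [ 1.03  0.37 -0.68] T [ 0.   -0.04  0.02] open 0.0401 q [-0.51  0.23  1.92  0.    0.99  1.58]
shift cm [ 0.22 -0.05  8.28]
turn u [-0.    0.03  0.01]
shift after turn [ 0.2  -0.05  8.28]
```

send_rows(
  steps=[
    [[0.15,0,3],[0,0,0],4],
    [[0,0,3.5],[0,0,0],4],
    [[0,0,1.7],[0,0,0],4],
    [[0,0,0],[0,0,0],3],
    [[0,0,0],[0,0,0],1],
  ],
)

```text
clock: 12.3
position: [0.4205, -0.184, 0.1281]
tool_rot: [[0.867, -0.499, -0.0], [-0.499, -0.867, 0.0], [-0.0, -0.0, -1.0]]
contact_force: [-0.2, -0.2, 1.3]
opening: 0.0164
finger_force: 0.5
```

send_rows(
  steps=[
    [[0,0,0],[0,0,0],0.5],
    [[0,0,0],[0,0,0],0.5],
    [[0,0,0],[0,0,0],0.5],
    [[0,0,-0.5],[0,0,0],0.5],
    [[0,0,-0.8],[0,0,0],0.5],
  ],
)

```text
clock: 12.8
position: [0.4199, -0.1846, 0.141]
tool_rot: [[0.866, -0.5, -0.0], [-0.5, -0.866, 0.0], [-0.001, 0.0, -1.0]]
contact_force: [-0.2, 0.7, -1.9]
opening: 0.0131
finger_force: 61.3
```

send_rows(
  steps=[
    [[0,0,0],[0,0,0],0.5],
    [[0,0,0],[0,0,0],0.5],
    [[0,0,0],[0,0,0],0.5],
  ],
)

```text
clock: 13.1
position: [0.42, -0.1846, 0.1405]
tool_rot: [[0.866, -0.5, -0.0], [-0.5, -0.866, 0.0], [-0.0, -0.0, -1.0]]
contact_force: [0.4, 0.4, -1.6]
opening: 0.0127
finger_force: 61.3
```

```bash
python3 go.py .4150 .0125 .28 -30
```

```text
t 13.1 p [ 0.42   -0.1846  0.1405] psi -29.99 F [ 0.43  0.4  -1.61] T [-0.01 -0.03 -0.01] open 0.0127 q [-0.52  0.34  1.98  0.    0.82  1.58]
shift cm [-10.28 -16.82 -13.94]
turn u [-0.  0.  0.]
shift after turn [-10.28 -16.82 -13.95]
```

send_rows(
  steps=[
    [[0,0,-2],[0,0,0],0.5],
    [[0,0,-3.5],[0,0,0],0.5],
    [[-0.4,-0.6,-3],[0,0,0],0.5],
    [[-0.9,-1.5,-1],[0,0,0],0.5],
    [[-1.4,-2.3,0],[0,0,0],0.5],
  ],
)

```text
clock: 13.6
position: [0.4193, -0.1333, 0.2371]
tool_rot: [[0.865, -0.501, 0.003], [-0.501, -0.865, -0.001], [0.003, -0.0, -1.0]]
contact_force: [0.5, 0.1, -2.8]
opening: 0.0127
finger_force: 61.2
```

send_rows(
  steps=[
    [[-1.4,-2.3,0],[0,0,0],0.5],
    [[-1.5,-2.4,0],[0,0,0],0.5],
    [[-1.5,-2.4,0],[0,0,0],0.5],
    [[-1.4,-2.3,0],[0,0,0],0.5],
    [[-1.0,-1.7,0],[0,0,0],0.5],
  ],
)

```text
clock: 14.1
position: [0.4148, -0.0015, 0.2354]
tool_rot: [[0.866, -0.499, -0.0], [-0.499, -0.866, 0.0], [-0.001, 0.0, -1.0]]
contact_force: [0.6, -0.0, -1.7]
opening: 0.013
finger_force: 61.2
```

send_rows(
  steps=[
    [[-0.6,-1.0,0],[0,0,0],0.5],
    [[-0.2,-0.3,0],[0,0,0],0.5],
    [[0,0,0],[0,0,0],0.5],
    [[0,0,0],[0,0,0],0.5],
  ],
)

```text
clock: 14.5
position: [0.4148, 0.0118, 0.2355]
tool_rot: [[0.866, -0.5, -0.0], [-0.5, -0.866, -0.0], [-0.0, 0.0, -1.0]]
contact_force: [-0.2, -0.5, -2.1]
opening: 0.013
finger_force: 61.3
```

```bash
python3 go.py .4150 .0125 .1255 -30
```

```text
t 14.5 p [0.4148 0.0118 0.2355] psi -30.01 F [-0.16 -0.49 -2.05] T [-0.05 -0.    0.01] open 0.013 q [-0.08  0.12  1.99 -0.    1.03  2.01]
shift cm [-0.02 -0.07 11.  ]
turn u [ 0.  0. -0.]
shift after turn [-0.02 -0.07 11.  ]
```

send_rows(
  steps=[
    [[0,-0.1,2],[0,0,0],0.5],
    [[0,0,3],[0,0,0],0.5],
    [[0,0,3],[0,0,0],0.5],
    [[0,0,1.7],[0,0,0],0.5],
    [[0,0,0.7],[0,0,0],0.5],
  ],
)

```text
clock: 15.0
position: [0.4147, 0.0126, 0.1302]
tool_rot: [[0.866, -0.501, -0.002], [-0.501, -0.866, 0.0], [-0.002, 0.001, -1.0]]
contact_force: [-0.3, -0.6, -1.5]
opening: 0.0127
finger_force: 61.2
```

send_rows(
  steps=[
    [[0,0,0.3],[0,0,0],0.5],
    [[0,0,0.1],[0,0,0],0.5],
    [[0,0,0.1],[0,0,0],0.5],
    [[0,0,0],[0,0,0],0.5],
    [[0,0,0],[0,0,0],0.5],
  ],
)

```text
clock: 15.5
position: [0.4155, 0.0132, 0.127]
tool_rot: [[0.866, -0.5, 0.001], [-0.5, -0.866, -0.0], [0.001, -0.0, -1.0]]
contact_force: [-0.5, 0.3, -1.8]
opening: 0.0127
finger_force: 61.2
```

send_rows(
  steps=[
    [[0,0,0.1],[0,0,0],0.5],
    [[0,0,0],[0,0,0],0.5],
    [[0,0,0],[0,0,0],0.5],
  ],
)

```text
clock: 15.8
position: [0.4156, 0.0132, 0.126]
tool_rot: [[0.866, -0.5, 0.001], [-0.5, -0.866, -0.0], [0.001, -0.0, -1.0]]
contact_force: [-0.8, 0.5, 4.6]
opening: 0.0128
finger_force: 62.2
```

send_rows(
  steps=[
    [[0,0,0.05],[0,0,0],0.5],
    [[0,0,0],[0,0,0],0.5],
  ],
)

```text
clock: 16.0
position: [0.4159, 0.0132, 0.1259]
tool_rot: [[0.866, -0.5, 0.001], [-0.5, -0.866, -0.0], [0.001, -0.001, -1.0]]
contact_force: [-1.7, -0.6, 13.6]
opening: 0.0126
finger_force: 63.6
```

send_rows(
  steps=[
    [[0,0,-0.05],[0,0,0],0.5],
    [[0,0,0],[0,0,0],1.6],
    [[0,0,0],[0,0,0],2.5],
    [[0,0,0],[0,0,0],4],
    [[0,0,-0.5],[0,0,0],4],
  ],
)

```text
clock: 16.5
position: [0.4149, 0.0132, 0.1303]
tool_rot: [[0.866, -0.5, -0.001], [-0.5, -0.866, 0.0], [-0.001, 0.001, -1.0]]
contact_force: [0.3, -0.1, 0.5]
opening: 0.0401
finger_force: 0.0
```

send_rows(
  steps=[
    [[0,0,-3],[0,0,0],4],
    [[0,0,-4],[0,0,0],4],
    [[0,0,-2],[0,0,0],4],
    [[0,0,0],[0,0,0],4],
  ],
)

```text
clock: 16.9
position: [0.4165, 0.0132, 0.2233]
tool_rot: [[0.866, -0.5, 0.005], [-0.5, -0.866, -0.0], [0.005, -0.002, -1.0]]
contact_force: [0.6, -0.3, 0.1]
opening: 0.0401
finger_force: 0.0
```

```bash
python3 go.py .425 -.324 .22 16
python3 - <<'E'
from h import *
f2=get('scene','scene4'); f=get('top','top2')
for n,Q in(('top',cloud(f)),('sc',cloud(f2))):
    x,y,z=Q[...,0],Q[...,1],Q[...,2]
    for c in((.473,.08),(.415,.0125),(.425,-.324)):
        q=Q[(np.hypot(x-c[0],y-c[1])<.04)&(z>.112)&(z<.14)]
        if len(q)>5: print(n,c,len(q),cv2.minAreaRect(q[:,:2].astype(np.float32)*1000),np.percentile(q[:,2],[10,90]))
b=cv2.resize(f2['img'][150:300,180:330],None,fx=4,fy=4,interpolation=2)[:,:,::-1]; cv2.imwrite('pics/c5.png',b)
E
```

```text
t 16.9 p [0.4165 0.0132 0.2233] psi -29.98 F [ 0.55 -0.29  0.06] T [ 0.03 -0.03  0.02] open 0.0401 q [-0.08  0.14  2.    0.    1.    2.01]
shift cm [17.58 28.78  0.35]
turn u [-0.   -0.06 -9.2 ]
shift after turn [-8.48 32.64  0.33]
top (0.425, -0.324) 96 ((424.70123291015625, -322.3304748535156), (43.102603912353516, 15.655298233032227), 14.896221160888672) [0.12042528 0.13622809]
sc (0.473, 0.08) 59 ((470.9428405761719, 83.20999145507812), (13.637338638305664, 54.03523254394531), 62.64823913574219) [0.11656922 0.13390463]
sc (0.415, 0.0125) 61 ((414.2378234863281, 16.348758697509766), (13.80798625946045, 48.26639175415039), 59.6273193359375) [0.11891802 0.1342593 ]
sc (0.425, -0.324) 27 ((410.5116882324219, -324.3645935058594), (10.865004539489746, 24.41901206970215), 70.98583221435547) [0.11511998 0.13547605]
```

View pics/c5.png

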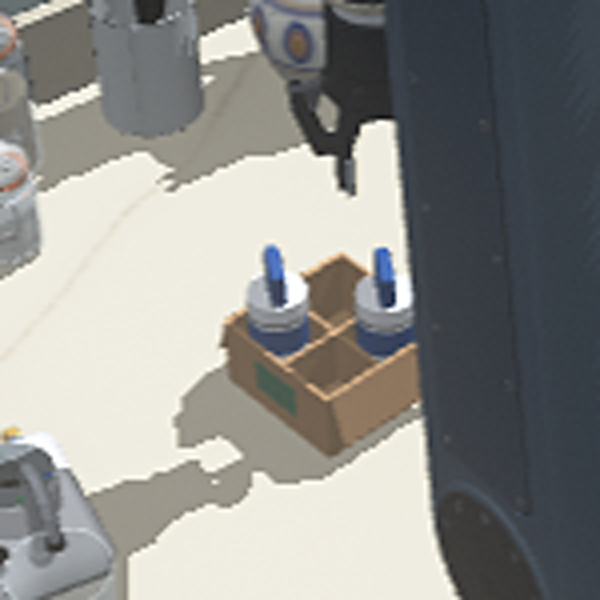

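Both spent cartridges stand upright in diagonal cells, at crop (280,310) and (385,310). Next I'll fetch the full one.

send_rows(
  steps=[
    [[2.2,3.6,0],[0,0,0],4],
    [[2.2,3.6,0],[0,0,0],4],
    [[2.2,3.6,0],[0,0,0],4],
    [[2.2,3.6,0],[0,0,0],4],
    [[2.2,3.6,0],[0,0,0],4],
  ],
)

```text
clock: 17.5
position: [0.4198, -0.1991, 0.2192]
tool_rot: [[0.866, -0.5, -0.002], [-0.5, -0.866, 0.001], [-0.002, -0.0, -1.0]]
contact_force: [0.9, 0.8, -0.2]
opening: 0.0399
finger_force: 0.0
```

send_rows(
  steps=[
    [[2.2,3.6,0],[0,0,0],4],
    [[2.2,3.6,0],[0,0,0],4],
    [[2.2,3.6,0],[0,0,0],4],
    [[0,0,0],[0,0,-1],4],
    [[0,0,0],[0,0,-1],4],
  ],
)

```text
clock: 18.0
position: [0.423, -0.3249, 0.2185]
tool_rot: [[0.94, -0.34, -0.002], [-0.34, -0.94, 0.002], [-0.003, -0.001, -1.0]]
contact_force: [-0.5, 0.5, 0.5]
opening: 0.0399
finger_force: 0.0
```

send_rows(
  steps=[
    [[0,0,0],[0,0,-1],4],
    [[0,0,0],[0,0,-1],4],
    [[0,0,0],[0,0,-1],4],
    [[0,0,0],[0,0,-1],4],
    [[0,0,0],[0,0,-1],4],
  ],
)

```text
clock: 18.5
position: [0.4233, -0.3238, 0.2188]
tool_rot: [[0.996, 0.091, -0.002], [0.091, -0.996, 0.002], [-0.002, -0.002, -1.0]]
contact_force: [0.4, 0.8, 0.6]
opening: 0.04
finger_force: 0.0
```

send_rows(
  steps=[
    [[0,0,0],[0,0,-1],4],
    [[0,0,0],[0,0,-1],4],
    [[0,0,0],[0,0,-0.16],4],
    [[0,0,0],[0,0,0],4],
    [[0,0,0],[0,0,0],4],
  ],
)

```text
clock: 19.0
position: [0.4237, -0.324, 0.22]
tool_rot: [[0.963, 0.271, -0.001], [0.271, -0.963, 0.001], [-0.0, -0.001, -1.0]]
contact_force: [0.2, 0.4, -0.3]
opening: 0.0396
finger_force: 0.0
```

```bash
python3 go.py .425 -.324 .1265 15.8
python3 - <<'E'
from h import *
# finer socket: fit ellipse/circle to collar edge in upscaled stored top images (arm away), and marks
for t in('top0','top1','top2','scene0','scene3','scene4'):
    f=load(t); P=cloud(f); im=f['img'].astype(float); x,y,z=P[...,0],P[...,1],P[...,2]
    h=cv2.cvtColor(f['img'],cv2.COLOR_RGB2HSV).astype(int)
    out=[]
    C=np.array([.46,.344])
    for nm,sgn in(('b',1),('b',-1),('g',1),('g',-1)):
        a=np.radians(-11.7+(60 if nm=='b' else 0)); c=C+sgn*.029*np.array([np.cos(a),np.sin(a)])
        T=f['camera_from_world']; p=T[:3,:3]@np.r_[c,.07]+T[:3,3]
        F=210/np.tan(np.radians(f['fov_y'])/2); u=int(round(f['cx']+F*p[0]/-p[2])); v=int(round(f['cy']+F*-p[1]/-p[2]))
        w=im[v-4:v+5,u-4:u+5]; chan=2 if nm=='b' else 1; e=w[...,chan]-np.delete(w,chan,2).mean(2)
        e=np.clip(e-np.median(e)-6,0,None); vv,uu=np.mgrid[v-4:v+5,u-4:u+5]
        if e.sum()>0: out.append(onz(f,(uu*e).sum()/e.sum(),(vv*e).sum()/e.sum(),.07)[:2])
    o=np.array(out)
    if len(o)==4: 
        b=o[0]-o[1];g=o[2]-o[3]
        print(t,'blue mid',o[:2].mean(0).round(4),'green mid',o[2:].mean(0).round(4),'ang',np.degrees(np.arctan2(b[1],b[0])).round(1),np.degrees(np.arctan2(g[1],g[0])).round(1),'len',np.linalg.norm(b).round(4),np.linalg.norm(g).round(4))
E
```

```text
t 19.0 p [ 0.4237 -0.324   0.22  ] psi 15.71 F [ 0.17  0.41 -0.32] T [ 0.03  0.02 -0.03] open 0.0396 q [-0.74  0.35  1.72  0.    1.07  0.56]
shift cm [0.14 0.04 9.35]
turn u [-0.01  0.01 -0.02]
shift after turn [0.13 0.03 9.35]
top0 blue mid [0.4595 0.3444] green mid [0.4591 0.3438] ang 49.4 -10.9 len 0.0572 0.0575
top1 blue mid [0.4594 0.3443] green mid [0.4591 0.3437] ang 49.5 -11.0 len 0.0572 0.0576
top2 blue mid [0.4595 0.3442] green mid [0.4591 0.3438] ang 49.3 -11.2 len 0.0573 0.0575
scene0 blue mid [0.4604 0.3418] green mid [0.4608 0.3412] ang 49.2 -12.9 len 0.058 0.0589
scene3 blue mid [0.4602 0.3415] green mid [0.4615 0.3404] ang 49.7 -15.1 len 0.0584 0.0609
scene4 blue mid [0.4611 0.341 ] green mid [0.4608 0.3414] ang 47.7 -13.5 len 0.0591 0.0591
```

send_rows(
  steps=[
    [[0.1,0,3.5],[0,0,0],4],
    [[0,0,4],[0,0,0],4],
    [[0,0,1.8],[0,0,0],4],
    [[0,0,0],[0,0,0],3],
    [[0,0,0],[0,0,0],1],
  ],
)

```text
clock: 19.5
position: [0.425, -0.3241, 0.1281]
tool_rot: [[0.962, 0.272, 0.0], [0.272, -0.962, -0.0], [0.0, 0.0, -1.0]]
contact_force: [0.6, -0.1, -0.4]
opening: 0.0169
finger_force: 0.0
```

send_rows(
  steps=[
    [[0,0,0],[0,0,0],0.5],
    [[0,0,0],[0,0,0],0.5],
    [[0,0,0],[0,0,0],0.5],
    [[0,0,0],[0,0,0],0.5],
    [[0,0,-0.5],[0,0,0],0.5],
  ],
)

```text
clock: 20.0
position: [0.4244, -0.3236, 0.1323]
tool_rot: [[0.962, 0.272, -0.001], [0.272, -0.962, 0.001], [-0.001, -0.001, -1.0]]
contact_force: [-1.1, 0.1, -6.9]
opening: 0.0125
finger_force: 60.7
```

send_rows(
  steps=[
    [[0,0,-0.8],[0,0,0],0.5],
    [[0,0,0],[0,0,0],0.5],
    [[0,0,0],[0,0,0],0.5],
    [[0,0,0],[0,0,0],0.5],
  ],
)

```text
clock: 20.4
position: [0.4246, -0.3237, 0.1403]
tool_rot: [[0.962, 0.273, -0.0], [0.273, -0.962, 0.0], [-0.0, -0.001, -1.0]]
contact_force: [-0.3, 0.1, -6.5]
opening: 0.0125
finger_force: 60.7
```

```bash
python3 go.py .4593 .3441 .28 49
```

```text
t 20.4 p [ 0.4246 -0.3237  0.1403] psi 15.82 F [-0.32  0.12 -6.45] T [-0.   -0.01 -0.01] open 0.0125 q [-0.74  0.46  1.79  0.    0.89  0.56]
shift cm [ 21.54 -63.32 -13.94]
turn u [-0.01  0.   -6.64]
shift after turn [ 52.68 -41.19 -13.97]
```

send_rows(
  steps=[
    [[0,0,-2],[0,0,0],0.5],
    [[0,0,-4],[0,0,0],0.5],
    [[0,0,-4],[0,0,0],0.5],
    [[0,0,-4],[0,0,0],0.5],
    [[0.5,-1.5,-1.5],[0,0,0],0.5],
  ],
)

```text
clock: 20.9
position: [0.4262, -0.3096, 0.2993]
tool_rot: [[0.962, 0.271, 0.004], [0.271, -0.962, -0.004], [0.003, 0.005, -1.0]]
contact_force: [0.3, 1.6, -5.5]
opening: 0.0128
finger_force: 60.9
```

send_rows(
  steps=[
    [[0.8,-2.5,0],[0,0,0],0.5],
    [[1.3,-3.7,0],[0,0,0],0.5],
    [[1.4,-4.1,0],[0,0,0],0.5],
    [[1.4,-4.1,0],[0,0,0],0.5],
    [[1.4,-4.1,0],[0,0,0],0.5],
  ],
)

```text
clock: 21.4
position: [0.4352, -0.1113, 0.2953]
tool_rot: [[0.962, 0.272, -0.0], [0.272, -0.962, 0.0], [-0.0, -0.0, -1.0]]
contact_force: [-0.5, -0.5, -5.0]
opening: 0.0127
finger_force: 60.9
```

send_rows(
  steps=[
    [[1.4,-4.1,0],[0,0,0],0.5],
    [[1.4,-4.1,0],[0,0,0],0.5],
    [[1.4,-4.1,0],[0,0,0],0.5],
    [[1.4,-4.1,0],[0,0,0],0.5],
    [[1.4,-4.1,0],[0,0,0],0.5],
  ],
)

```text
clock: 21.9
position: [0.4467, 0.1051, 0.2954]
tool_rot: [[0.962, 0.273, -0.0], [0.273, -0.962, -0.0], [-0.0, 0.0, -1.0]]
contact_force: [1.2, 0.0, -6.2]
opening: 0.0129
finger_force: 60.9
```

send_rows(
  steps=[
    [[1.4,-4.1,0],[0,0,0],0.5],
    [[1.4,-4.1,0],[0,0,0],0.5],
    [[1.4,-4.1,0],[0,0,0],0.5],
    [[1.4,-4.1,0],[0,0,-0.64],0.5],
    [[0,0,0],[0,0,-1],0.5],
  ],
)

```text
clock: 22.4
position: [0.4558, 0.2805, 0.2949]
tool_rot: [[0.911, 0.412, -0.001], [0.412, -0.911, 0.001], [-0.0, -0.001, -1.0]]
contact_force: [0.5, -2.4, -6.2]
opening: 0.0129
finger_force: 61.3
```

send_rows(
  steps=[
    [[0,0,0],[0,0,-1],0.5],
    [[0,0,0],[0,0,-1],0.5],
    [[0,0,0],[0,0,-1],0.5],
    [[0,0,0],[0,0,-1],0.5],
    [[0,0,0],[0,0,-1],0.5],
  ],
)

```text
clock: 22.9
position: [0.4561, 0.2763, 0.2951]
tool_rot: [[0.653, 0.757, -0.001], [0.757, -0.653, -0.0], [-0.001, -0.0, -1.0]]
contact_force: [-0.1, 0.6, -6.0]
opening: 0.0124
finger_force: 61.3
```

```bash
python3 go.py .4593 .3441 .215 49
```

```text
t 22.9 p [0.4561 0.2763 0.2951] psi 49.22 F [-0.06  0.56 -5.98] T [ 0.01 -0.02 -0.07] open 0.0124 q [ 0.46  0.28  1.64 -0.    1.23  1.17]
shift cm [ 5.35 -4.19  8.01]
turn u [-0.    0.01  0.04]
shift after turn [ 5.32 -4.21  8.01]
```

send_rows(
  steps=[
    [[1.5,-1.2,0],[0,0,0],0.5],
    [[2,-1.5,0],[0,0,0],0.5],
    [[1.3,-1.1,1.5],[0,0,0],0.5],
    [[0.5,-0.4,2.5],[0,0,0],0.5],
    [[0,0,2.5],[0,0,0],0.5],
  ],
)

```text
clock: 23.4
position: [0.4591, 0.3448, 0.2294]
tool_rot: [[0.655, 0.756, -0.0], [0.756, -0.655, 0.0], [-0.0, -0.0, -1.0]]
contact_force: [0.5, -0.0, -5.6]
opening: 0.0127
finger_force: 61.3
```

send_rows(
  steps=[
    [[0,0,0.5],[0,0,0],0.5],
    [[0,0,0],[0,0,0],0.5],
    [[0,0,0],[0,0,0],0.5],
    [[0,0,0],[0,0,0],0.5],
  ],
)

```text
clock: 23.8
position: [0.4599, 0.3441, 0.227]
tool_rot: [[0.656, 0.755, 0.002], [0.755, -0.656, 0.001], [0.002, 0.001, -1.0]]
contact_force: [0.1, -0.2, -5.0]
opening: 0.0127
finger_force: 61.3
```

```bash
python3 go.py .4593 .3441 .195 49.2
python3 - <<'E'
from h import *
f=get('scene','scene5'); t=get('top','top3')
b=cv2.resize(f['img'][190:310,140:240],None,fx=5,fy=5,interpolation=2)[:,:,::-1]
c=cv2.resize(t['img'][160:280,110:170],None,fx=5,fy=5,interpolation=2)[:,:,::-1]
cv2.imwrite('pics/c6.png',np.hstack([b,c]))
Q=cloud(f); x,y,z=Q[...,0],Q[...,1],Q[...,2]
s=sense()['position']; near=(np.hypot(x-s[0],y-s[1])<.04)
from scipy.optimize import least_squares
# body cylinder: fit axis with known radius 25 mm
oz=s[2]-.1213
m=near&(z>oz+.032)&(z<oz+.094); q=Q[m]
r=least_squares(lambda p:np.hypot(q[:,0]-p[0]-p[2]*(q[:,2]-s[2]+.06),q[:,1]-p[1]-p[3]*(q[:,2]-s[2]+.06))-.025,[s[0],s[1],0,0],loss='soft_l1',f_scale=.001)
print('body axis',r.x.round(4),len(q),'TCP',s.round(4))
m=near&(z>oz-.001)&(z<oz+.026); q=Q[m]; print('neck',len(q), q[:,2].min() if len(q) else 0)
h=cv2.cvtColor(f['img'],cv2.COLOR_RGB2HSV).astype(int)
m=near&(z>oz+.1)&(h[...,1]>100)&(h[...,0]>100)&(h[...,0]<130); print('fin top z',np.percentile(z[m],[5,50,95]) if m.sum() else 0)
E
```

```text
t 23.8 p [0.4599 0.3441 0.227 ] psi 49.0 F [ 0.11 -0.16 -5.01] T [ 0.    0.03 -0.04] open 0.0127 q [ 0.56  0.42  1.61 -0.    1.11  1.28]
shift cm [-0.05 -0.05  3.2 ]
turn u [ 0.01 -0.02 -0.04]
shift after turn [-0.04 -0.05  3.2 ]
body axis [ 0.4607  0.3444 -0.006  -0.0013] 274 TCP [0.4597 0.3441 0.2266]
neck 34 0.10447570841097065
fin top z [0.21617199 0.23169034 0.2347341 ]
```

View pics/c6.png

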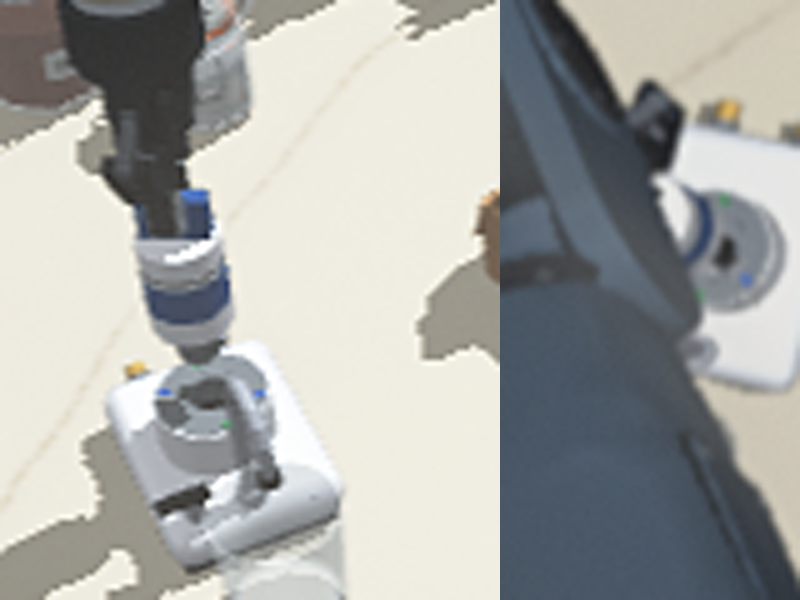

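The crop shows the full cartridge hanging upright above the collar. Its neck tip is at crop (203,350) and the socket's bore is near (205,395), with the blue marks at (163,393) and (258,393). The two cameras differ by 3 mm in y for the socket, so I'll fit the collar's side surface.

Run:
```python
from h import *
from scipy.optimize import least_squares
def fit(q,c,r,fs=.0007):
    R=least_squares(lambda p:np.hypot(q[:,0]-p[0],q[:,1]-p[1])-r,c,loss='cauchy',f_scale=fs); return R.x.round(4),len(q),np.median(abs(R.fun)).round(5)
for t in('scene0','scene3','scene4','scene5','top0','top3'):
    f=load(t);Q=cloud(f);x,y,z=Q[...,0],Q[...,1],Q[...,2]
    h=cv2.cvtColor(f['img'],cv2.COLOR_RGB2HSV).astype(int)
    d=np.hypot(x-.46,y-.343)
    m=(d<.042)&(d>.030)&(z>.040)&(z<.066)
    print(t,'collar side',fit(Q[m],[.46,.343],.036) if m.sum()>5 else m.sum())
    # collar top extent: edge pixels where z~.07, neighbour lower
    top=((d<.045)&(abs(z-.0700)<.0012)).astype(np.uint8)
    cs=max(cv2.findContours(top,0,1)[0],key=cv2.contourArea)[:,0]; b=Q[cs[:,1],cs[:,0]]
    b=b[np.hypot(b[:,0]-.46,b[:,1]-.343)>.031]
    R=least_squares(lambda p:np.hypot(b[:,0]-p[0],b[:,1]-p[1])-p[2],[.46,.343,.035],loss='cauchy',f_scale=.0007); print('   top edge',R.x.round(4),len(b))
    if t in('scene5','top3'):
        m=(np.hypot(x-.4597,y-.3441)<.035)&(z>.138)&(z<.198); print('   cart body',fit(Q[m],[.46,.344],.025) if m.sum()>5 else m.sum())
    q=Q[(abs(x-.46)<.1)&(abs(y-.343)<.1)&(abs(z-.036)<.0007)&(d>.04)][:,:2]
    a=np.radians(-11.5);u=np.array([np.cos(a),np.sin(a)]);v=np.array([-u[1],u[0]]); e=q-[.46,.343]
    pu,pv=e@u,e@v; print('   base ext u',np.percentile(pu,[.5,99.5]).round(4),'v',np.percentile(pv,[.5,99.5]).round(4),len(q))
f=load('scene5')
im=f['img'].astype(float)
```

```text
scene0 collar side (array([0.4592, 0.3432]), 106, np.float64(0.00116))
   top edge [0.4751 0.3718 0.0352] 2
   base ext u [-0.0972  0.0673] v [-0.0508  0.0527] 69
scene3 collar side (array([0.4588, 0.3433]), 104, np.float64(0.00152))
   top edge [0.461  0.3422 0.0337] 20
   base ext u [-0.0974  0.0678] v [-0.0511  0.053 ] 59
scene4 collar side (array([0.4591, 0.3425]), 117, np.float64(0.00146))
   top edge [0.4878 0.3503 0.0057] 7
   base ext u [-0.0965  0.0678] v [-0.0504  0.0541] 60
scene5 collar side (array([0.459, 0.343]), 105, np.float64(0.00122))
   top edge [0.4597 0.3433 0.032 ] 9
   cart body (array([0.4607, 0.3445]), 266, np.float64(0.00119))
   base ext u [-0.1005  0.0681] v [-0.0507  0.0517] 78
top0 collar side (array([0.4583, 0.3434]), 71, np.float64(0.00056))
   top edge [0.465  0.3427 0.0369] 21
   base ext u [-0.0729  0.0694] v [-0.0516  0.0505] 159
top3 collar side (array([0.4582, 0.3438]), 60, np.float64(0.00049))
   top edge [0.4507 0.3407 0.0284] 15
   cart body (array([0.4593, 0.345 ]), 95, np.float64(0.00046))
   base ext u [-0.0721  0.0702] v [-0.0537  0.0436] 135
```

Both views agree that the socket lies (-1.3, -1.3) mm from the cartridge axis. I'll go to about (.4587, .3430).

```bash
python3 go.py .4587 .3430 .195 49
```

```text
t 23.9 p [0.4597 0.3441 0.2266] psi 49.0 F [ 0.06  0.66 -6.39] T [-0.08  0.03 -0.03] open 0.0128 q [0.56 0.42 1.61 0.   1.11 1.28]
shift cm [-0.15 -0.01  3.16]
turn u [ 0.01 -0.02  0.  ]
shift after turn [-0.15 -0.01  3.16]
```

send_rows(
  steps=[
    [[-0.15,0,0.8],[0,0,0],0.5],
    [[0,0,1.2],[0,0,0],0.5],
    [[0,0,0.8],[0,0,0],0.5],
    [[0,0,0.3],[0,0,0],0.5],
    [[0,0,0],[0,0,0],0.5],
  ],
)

```text
clock: 24.4
position: [0.4582, 0.3427, 0.1938]
tool_rot: [[0.656, 0.755, -0.001], [0.755, -0.656, -0.001], [-0.001, -0.0, -1.0]]
contact_force: [0.8, 0.5, -6.2]
opening: 0.0126
finger_force: 61.3
```

send_rows(
  steps=[
    [[0,0,0],[0,0,0],0.5],
    [[0,0,0],[0,0,0],0.5],
  ],
)

```text
clock: 24.6
position: [0.4586, 0.343, 0.195]
tool_rot: [[0.656, 0.755, 0.001], [0.755, -0.656, 0.0], [0.001, 0.0, -1.0]]
contact_force: [0.5, 0.3, -6.0]
opening: 0.0123
finger_force: 61.3
```

```bash
python3 go.py .4587 .3430 .195 49
```

```text
t 24.6 p [0.4586 0.343  0.195 ] psi 49.02 F [ 0.53  0.3  -5.98] T [ 0.03 -0.02  0.01] open 0.0123 q [0.56 0.45 1.65 0.   1.05 1.28]
shift cm [ 0.    0.01 -0.  ]
turn u [ 0.   -0.01  0.  ]
shift after turn [ 0.    0.01 -0.  ]
```

send_rows(
  steps=[
    [[0,0,0.2],[0,0,0],0.5],
    [[0,0,0.2],[0,0,0],0.5],
    [[0,0,0.1],[0,0,0],0.5],
    [[0,0,0.1],[0,0,0],0.5],
    [[0,0,0],[0,0,0],0.5],
  ],
)

```text
clock: 25.1
position: [0.4584, 0.3428, 0.1884]
tool_rot: [[0.656, 0.755, -0.0], [0.755, -0.656, -0.0], [-0.0, -0.0, -1.0]]
contact_force: [0.1, -0.5, -5.4]
opening: 0.0126
finger_force: 61.3
```

send_rows(
  steps=[
    [[0,0,0.1],[0,0,0],0.5],
    [[0,0,0.1],[0,0,0],0.5],
    [[0,0,0],[0,0,0],0.5],
  ],
)

```text
clock: 25.4
position: [0.4584, 0.3428, 0.1864]
tool_rot: [[0.656, 0.755, -0.0], [0.755, -0.656, -0.0], [-0.0, -0.0, -1.0]]
contact_force: [-0.3, -0.5, -5.6]
opening: 0.0125
finger_force: 61.3
```

send_rows(
  steps=[
    [[0,0,0.1],[0,0,0],0.5],
    [[0,0,0.1],[0,0,0],0.5],
    [[0,0,0],[0,0,0],0.5],
  ],
)

```text
clock: 25.7
position: [0.4583, 0.3428, 0.1844]
tool_rot: [[0.656, 0.755, -0.0], [0.755, -0.656, -0.0], [-0.0, -0.0, -1.0]]
contact_force: [-0.2, -0.6, -6.0]
opening: 0.0129
finger_force: 61.3
```

send_rows(
  steps=[
    [[0,0,0.1],[0,0,0],0.5],
    [[0,0,0.1],[0,0,0],0.5],
    [[0,0,0.1],[0,0,0],0.5],
    [[0,0,0],[0,0,0],0.5],
  ],
)

```text
clock: 26.1
position: [0.4583, 0.3428, 0.1814]
tool_rot: [[0.656, 0.755, -0.0], [0.755, -0.656, -0.0], [-0.0, -0.0, -1.0]]
contact_force: [0.2, 0.8, -5.1]
opening: 0.0127
finger_force: 61.3
```

send_rows(
  steps=[
    [[0,0,0.1],[0,0,0],0.5],
    [[0,0,0.1],[0,0,0],0.5],
    [[0,0,0],[0,0,0],0.5],
  ],
)

```text
clock: 26.4
position: [0.4584, 0.3428, 0.1795]
tool_rot: [[0.656, 0.755, -0.0], [0.755, -0.656, -0.0], [-0.0, -0.0, -1.0]]
contact_force: [-0.3, -0.2, -5.9]
opening: 0.013
finger_force: 61.3
```

send_rows(
  steps=[
    [[0,0,0.1],[0,0,0],0.5],
    [[0,0,0.1],[0,0,0],0.5],
    [[0,0,0],[0,0,0],0.5],
  ],
)

```text
clock: 26.7
position: [0.4586, 0.3429, 0.1779]
tool_rot: [[0.656, 0.755, 0.0], [0.755, -0.656, 0.0], [0.001, 0.0, -1.0]]
contact_force: [-0.2, -1.0, -1.2]
opening: 0.0128
finger_force: 62.0
```

send_rows(
  steps=[
    [[0,0,0.1],[0,0,0],0.5],
    [[0,0,0.1],[0,0,0],0.5],
    [[0,0,0],[0,0,0],0.5],
  ],
)

```text
clock: 27.0
position: [0.4586, 0.3429, 0.1758]
tool_rot: [[0.656, 0.755, 0.0], [0.755, -0.656, 0.0], [0.0, 0.0, -1.0]]
contact_force: [-0.7, 0.2, 0.4]
opening: 0.0128
finger_force: 62.1
```

send_rows(
  steps=[
    [[0,0,0.1],[0,0,0],0.5],
    [[0,0,0.1],[0,0,0],0.5],
    [[0,0,0],[0,0,0],0.5],
  ],
)

```text
clock: 27.3
position: [0.4585, 0.3429, 0.1737]
tool_rot: [[0.656, 0.755, 0.0], [0.755, -0.656, 0.0], [0.0, 0.0, -1.0]]
contact_force: [-0.6, -0.3, 2.2]
opening: 0.0128
finger_force: 62.3
```

send_rows(
  steps=[
    [[0,0,0.1],[0,0,0],0.5],
    [[0,0,0.1],[0,0,0],0.5],
    [[0,0,0],[0,0,0],0.5],
  ],
)

```text
clock: 27.6
position: [0.4585, 0.3429, 0.1717]
tool_rot: [[0.656, 0.755, 0.0], [0.755, -0.656, 0.0], [0.0, 0.0, -1.0]]
contact_force: [-1.0, -0.4, 4.1]
opening: 0.0125
finger_force: 62.6
```

send_rows(
  steps=[
    [[0,0,0.1],[0,0,0],0.5],
    [[0,0,0.1],[0,0,0],0.5],
    [[0,0,0.1],[0,0,0],0.5],
    [[0,0,0],[0,0,0],0.5],
  ],
)

```text
clock: 28.0
position: [0.4586, 0.3429, 0.1687]
tool_rot: [[0.656, 0.755, 0.0], [0.755, -0.656, 0.0], [0.0, 0.0, -1.0]]
contact_force: [-0.7, -0.4, 5.0]
opening: 0.0125
finger_force: 62.9
```

send_rows(
  steps=[
    [[0,0,0.1],[0,0,0],0.5],
    [[0,0,0.1],[0,0,0],0.5],
    [[0,0,0],[0,0,0],0.5],
    [[0,0,0],[0,0,0],0.5],
  ],
)

```text
clock: 28.4
position: [0.4586, 0.343, 0.1669]
tool_rot: [[0.656, 0.755, 0.001], [0.755, -0.656, 0.0], [0.001, 0.0, -1.0]]
contact_force: [-1.0, -0.4, 8.1]
opening: 0.0125
finger_force: 63.2
```

```bash
python3 go.py .4587 .3430 .1665 -11
```

```text
t 28.4 p [0.4586 0.343  0.1669] psi 49.02 F [-0.97 -0.42  8.1 ] T [-0.1   0.25 -0.04] open 0.0125 q [0.56 0.49 1.67 0.   0.99 1.28]
shift cm [0.01 0.01 0.04]
turn u [-0.0e+00 -1.0e-02  1.2e+01]
shift after turn [ 0.01 -0.    0.04]
```

send_rows(
  steps=[
    [[0,0,0],[0,0,0.5],0.5],
    [[0,0,0],[0,0,0.5],0.5],
    [[0,0,0],[0,0,1],0.5],
    [[0,0,0],[0,0,0],0.5],
  ],
)

```text
clock: 28.8
position: [0.4588, 0.343, 0.1671]
tool_rot: [[0.779, 0.627, 0.001], [0.627, -0.779, 0.001], [0.001, 0.0, -1.0]]
contact_force: [-0.7, -0.9, 7.1]
opening: 0.0129
finger_force: 63.2
```

```bash
python3 go.py
```

```text
t 28.8 p [0.4588 0.343  0.1671] psi 38.85 F [-0.73 -0.91  7.1 ] T [-0.14 -0.01 -0.04] open 0.0129 q [ 0.56  0.49  1.67 -0.    0.99  1.45]
```

Turning freely; no torque.

send_rows(
  steps=[
    [[0,0,0],[0,0,1],0.5],
    [[0,0,0],[0,0,1],0.5],
    [[0,0,0],[0,0,1],0.5],
    [[0,0,0],[0,0,1],0.5],
    [[0,0,0],[0,0,0],0.5],
  ],
)

```text
clock: 29.3
position: [0.459, 0.343, 0.1671]
tool_rot: [[0.946, 0.323, 0.001], [0.323, -0.946, 0.001], [0.002, -0.0, -1.0]]
contact_force: [1.2, -0.2, 6.5]
opening: 0.0125
finger_force: 63.2
```

send_rows(
  steps=[
    [[0,0,0],[0,0,1],0.5],
    [[0,0,0],[0,0,1],0.5],
    [[0,0,0],[0,0,1],0.5],
    [[0,0,0],[0,0,1],0.5],
    [[0,0,0],[0,0,0],0.5],
  ],
)

```text
clock: 29.8
position: [0.4589, 0.3428, 0.167]
tool_rot: [[1.0, -0.02, 0.001], [-0.02, -1.0, 0.0], [0.001, -0.0, -1.0]]
contact_force: [-0.0, -1.5, 6.4]
opening: 0.0126
finger_force: 63.2
```

```bash
python3 go.py
```

```text
t 29.8 p [0.4589 0.3428 0.167 ] psi -1.15 F [-0.   -1.47  6.39] T [-0.46 -0.06 -0.14] open 0.0126 q [ 0.56  0.49  1.67 -0.    0.99  2.15]
```

send_rows(
  steps=[
    [[0,0,0],[0,0,0.7],0.5],
    [[0,0,0],[0,0,0.7],0.5],
    [[0,0,0],[0,0,0.6],0.5],
    [[0,0,0],[0,0,0],0.5],
    [[0,0,0],[0,0,0],0.5],
  ],
)

```text
clock: 30.3
position: [0.4588, 0.3426, 0.1669]
tool_rot: [[0.982, -0.191, 0.001], [-0.191, -0.982, -0.0], [0.001, 0.0, -1.0]]
contact_force: [0.6, -3.6, 7.5]
opening: 0.0125
finger_force: 63.2
```

```bash
python3 go.py
```

```text
t 30.3 p [0.4588 0.3426 0.1669] psi -10.98 F [ 0.6  -3.58  7.54] T [-0.72 -0.06 -0.01] open 0.0125 q [ 0.56  0.49  1.67 -0.    0.99  2.32]
```

send_rows(
  steps=[
    [[0,0,0],[0,0,0.1],0.5],
    [[0,0,-0.1],[0,0,0],0.5],
    [[0,0,-0.1],[0,0,0],0.5],
    [[0,0,-0.1],[0,0,0],0.5],
    [[0,0,0],[0,0,0],0.5],
  ],
)

```text
clock: 30.8
position: [0.4586, 0.3426, 0.1697]
tool_rot: [[0.98, -0.199, 0.0], [-0.199, -0.98, -0.0], [0.0, 0.0, -1.0]]
contact_force: [1.4, -3.0, 5.5]
opening: 0.0125
finger_force: 62.9
```

send_rows(
  steps=[
    [[0,0,-0.1],[0,0,0],0.5],
    [[0,0,0],[0,0,0],0.5],
  ],
)

```text
clock: 31.0
position: [0.4585, 0.3427, 0.1706]
tool_rot: [[0.98, -0.199, 0.0], [-0.199, -0.98, -0.0], [0.0, 0.0, -1.0]]
contact_force: [2.1, -3.1, 3.5]
opening: 0.0126
finger_force: 62.7
```

```bash
python3 go.py
```

```text
t 31.0 p [0.4585 0.3427 0.1706] psi -11.48 F [ 2.09 -3.06  3.47] T [-0.91 -0.5   0.04] open 0.0126 q [ 0.56  0.48  1.67 -0.    1.    2.33]
```

The lugs have risen past the flange level into the pockets with no pull, so I'll let go.

send_rows(
  steps=[
    [[0,0,0],[0,0,0],1.4],
    [[0,0,0],[0,0,0],2],
    [[0,0,0],[0,0,0],3],
    [[0,0,0],[0,0,0],4],
    [[0,0,-0.5],[0,0,0],4],
  ],
)

```text
clock: 31.5
position: [0.458, 0.3427, 0.1751]
tool_rot: [[0.98, -0.199, -0.001], [-0.199, -0.98, -0.001], [-0.001, 0.001, -1.0]]
contact_force: [-0.2, -0.1, 0.2]
opening: 0.04
finger_force: 0.0
```

send_rows(
  steps=[
    [[0,0,-2],[0,0,0],4],
    [[0,0,-4],[0,0,0],4],
    [[0,0,-4],[0,0,0],4],
    [[-3,2,0],[0,0,0],4],
    [[-4,3,0],[0,0,0],4],
  ],
)

```text
clock: 32.0
position: [0.3801, 0.308, 0.2766]
tool_rot: [[0.98, -0.2, 0.002], [-0.2, -0.98, 0.002], [0.002, -0.002, -1.0]]
contact_force: [0.0, -0.4, 0.1]
opening: 0.0401
finger_force: 0.0
```

send_rows(
  steps=[
    [[-2,4.5,0],[0,0,0],4],
    [[-1,4.8,0],[0,0,0],4],
    [[0,4.8,0],[0,0,0],4],
    [[0,2,0],[0,0,0],4],
    [[0,0,0],[0,0,0],4],
  ],
)

```text
clock: 32.5
position: [0.3179, 0.1544, 0.2762]
tool_rot: [[0.98, -0.201, 0.001], [-0.201, -0.98, 0.0], [0.001, -0.0, -1.0]]
contact_force: [-0.6, -0.0, -0.3]
opening: 0.04
finger_force: 0.0
```

```bash
python3 go.py
python3 - <<'E'
from h import *
from scipy.optimize import least_squares
f=get('scene','scene6'); t=get('top','top4')
for n,g in(('sc',f),('top',t)):
    Q=cloud(g); x,y,z=Q[...,0],Q[...,1],Q[...,2]
    h=cv2.cvtColor(g['img'],cv2.COLOR_RGB2HSV).astype(int); blue=(h[...,1]>100)&(h[...,0]>100)&(h[...,0]<130)
    for c in((.4587,.343),(.473,.08),(.415,.0125)):
        m=(np.hypot(x-c[0],y-c[1])<.04)&(z>c[1]*0+.108)&blue; m2=(np.hypot(x-c[0],y-c[1])<.04)
        q=Q[m&(z>(.152 if c[1]>.3 else .112))]
        if len(q)>5: print(n,c,len(q),'z95',np.percentile(q[:,2],95).round(4),cv2.minAreaRect(q[:,:2].astype(np.float32)*1000))
b=cv2.resize(f['img'][170:320,140:340],None,fx=4,fy=4,interpolation=2)[:,:,::-1]; cv2.imwrite('pics/c7.png',b)
E
```

```text
t 32.5 p [0.3179 0.1544 0.2762] psi -11.62 F [-0.61 -0.04 -0.34] T [-0.02  0.02  0.01] open 0.04 q [ 0.32 -0.06  2.07 -0.    1.14  2.09]
sc (0.4587, 0.343) 36 z95 0.1813 ((455.8236999511719, 344.5753479003906), (10.65778636932373, 46.484378814697266), 80.85224151611328)
sc (0.415, 0.0125) 32 z95 0.138 ((414.0970764160156, 15.482507705688477), (11.160923957824707, 46.079830169677734), 58.914669036865234)
top (0.4587, 0.343) 67 z95 0.1802 ((458.3519592285156, 342.40594482421875), (11.976886749267578, 36.88039016723633), 78.03266906738281)
top (0.473, 0.08) 64 z95 0.137 ((473.246337890625, 81.14079284667969), (11.937129974365234, 40.38312530517578), 62.9034423828125)
top (0.415, 0.0125) 57 z95 0.1365 ((416.6285705566406, 14.034170150756836), (10.754538536071777, 42.059043884277344), 60.13043212890625)
```

View pics/c7.png

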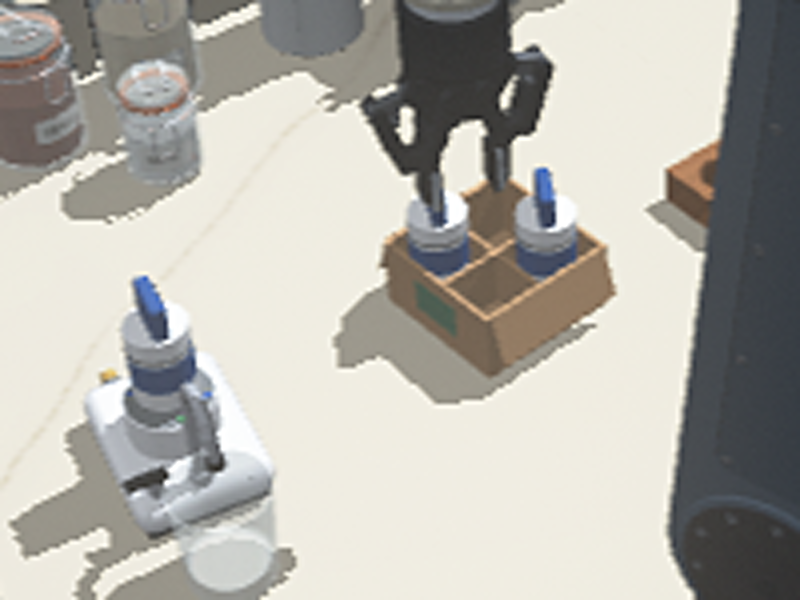

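The crop shows the full cartridge upright in the socket at crop (160,340), with its fin along the green marks. The two spent ones stand in the carton at (440,235) and (545,235). The fin height matches the locked depth, and the gripper is clear.

```bash
python3 -c "from bench import sign_off; print(sign_off())"
```

```text
the job is handed in; nothing more can be done
None
```

The full cartridge is locked in the filter unit's socket, the two spent ones stand upright in separate carton cells, and the job was handed in after about 32.5 s.

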